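# Heft the battery cases, load the charger and set its time ring

## Task

Heft each of the battery cases on the bench: they look alike, but some hold their cells and the others are empty and clearly lighter. Plug every case that has cells fully home into a bay of the charger and stand every empty one upright in the grey tray; then, when all are sorted, turn only the outer ring of the charger's dual control clockwise until you feel its end stop, without disturbing the inner knob.

Things in the scene. Friction and masses are not known exactly. Their poses are not given: they have to be found in the camera images.
- case_a_mid (a point): Centre of one of four or five outwardly identical black battery cases (None if absent). A closed upright block 46 mm (own x) x 70 mm (own y) x 60 mm high, standing on the bench on its 46 x 70 underside; this point is its middle, 30 mm above its underside; own z is up. Fits a charger bay either way round. An empty case weighs about 0.08 to 0.11 kg; one with its cells inside about 0.38 to 0.55 kg; nothing outside tells which.
- case_a: The same battery case; origin at the centre of its underside, axes as for case_a_mid.
- case_b_mid (a point): Centre of one of four or five outwardly identical black battery cases (None if absent). A closed upright block 46 mm (own x) x 70 mm (own y) x 60 mm high, standing on the bench on its 46 x 70 underside; this point is its middle, 30 mm above its underside; own z is up. Fits a charger bay either way round. An empty case weighs about 0.08 to 0.11 kg; one with its cells inside about 0.38 to 0.55 kg; nothing outside tells which.
- case_b: The same battery case; origin at the centre of its underside, axes as for case_b_mid.
- case_c_mid (a point): Centre of one of four or five outwardly identical black battery cases (None if absent). A closed upright block 46 mm (own x) x 70 mm (own y) x 60 mm high, standing on the bench on its 46 x 70 underside; this point is its middle, 30 mm above its underside; own z is up. Fits a charger bay either way round. An empty case weighs about 0.08 to 0.11 kg; one with its cells inside about 0.38 to 0.55 kg; nothing outside tells which.
- case_c: The same battery case; origin at the centre of its underside, axes as for case_c_mid.
- case_d_mid (a point): Centre of one of four or five outwardly identical black battery cases (None if absent). A closed upright block 46 mm (own x) x 70 mm (own y) x 60 mm high, standing on the bench on its 46 x 70 underside; this point is its middle, 30 mm above its underside; own z is up. Fits a charger bay either way round. An empty case weighs about 0.08 to 0.11 kg; one with its cells inside about 0.38 to 0.55 kg; nothing outside tells which.
- case_d: The same battery case; origin at the centre of its underside, axes as for case_d_mid.
- case_e_mid (a point): Centre of one of four or five outwardly identical black battery cases (None if absent). A closed upright block 46 mm (own x) x 70 mm (own y) x 60 mm high, standing on the bench on its 46 x 70 underside; this point is its middle, 30 mm above its underside; own z is up. Fits a charger bay either way round. An empty case weighs about 0.08 to 0.11 kg; one with its cells inside about 0.38 to 0.55 kg; nothing outside tells which.
- case_e: The same battery case; origin at the centre of its underside, axes as for case_e_mid.
- charger: Grey bench charger fixed to the bench: block 104 mm (own x) x 380 mm (own y) x 46 mm high, origin at the centre of its underside. Three rectangular bays open upwards in a row along its own y, and a dual control (two concentric knobs, axis upright) stands on its top near the +y end. A seated case stands with its underside 22 mm and its centre 52 mm above the bench and 36 mm of it stands out of the charger.
- bay0 (a point): Centre of the mouth of a charger bay, level with the charger's top: hole 49 mm (charger's x) x 73 mm (charger's y), 24 mm deep, with a 3 mm chamfer round its rim, so 1.5 mm free on each side of a case; bays are 84 mm apart. All bays are empty at the start.
- bay1 (a point): Centre of the mouth of a charger bay, level with the charger's top: hole 49 mm (charger's x) x 73 mm (charger's y), 24 mm deep, with a 3 mm chamfer round its rim, so 1.5 mm free on each side of a case; bays are 84 mm apart. All bays are empty at the start.
- bay2 (a point): Centre of the mouth of a charger bay, level with the charger's top: hole 49 mm (charger's x) x 73 mm (charger's y), 24 mm deep, with a 3 mm chamfer round its rim, so 1.5 mm free on each side of a case; bays are 84 mm apart. All bays are empty at the start.
- ring (a joint): Angle of the outer ring of the dual control (charging time), in rad; grows as it turns clockwise seen from above, stays where it is left. Its clockwise end stop is hard and lies somewhere above 2 rad; it turns against a friction of about 0.06 N m. Starts between 0.2 and 0.9.
- ring_mid (a point): On the axis of the dual control, half-way up the outer ring. The ring is a black knurled disc 56 mm in diameter and 24 mm high standing on the charger's top (from 46 to 70 mm above the bench), with a white line on it; nothing stands within 70 mm of its axis.
- inner_mark (a point): End of the pointer line on the inner knob (charging current): a light aluminium knob 24 mm in diameter that stands on top of the ring, from 70.5 to 88.5 mm above the bench, turning very easily about the same axis; this point is on its top, 10 mm off the axis.
- tray: Grey undivided open tray for empty cases, fixed, 300 mm (own x) x 130 mm (own y), walls 4 mm thick and 28 mm high, floor 4 mm thick; origin at the centre of its underside. It stands at the left or the right; a clear box of the same size, divided and full of screws, stands on the other side.

How it is judged:
On the way, in this order (a step that is already met when the one before it is completed fails the run):
1. every case with cells is seated in a charger bay and every empty case stands in the tray (((x of case_a_mid in the frame of charger between -0.008 and 0.008 m and y of case_a_mid in the frame of charger between -0.2 and 0.2 m and height (world z) of case_a_mid below 0.0565 m and contact force between case_a and charger above 2.3 N) or (x of case_a_mid in the frame of tray between -0.147 and 0.147 m and y of case_a_mid in the frame of tray between -0.062 and 0.062 m and height (world z) of case_a_mid below 0.042 m and contact force between case_a and tray below 2.3 N)) and angle between each of case_a_mid, case_b_mid, case_c_mid, case_d_mid, case_e_mid's own z axis and vertical below 0.15 rad and linear speed of each of case_a, case_b, case_c, case_d, case_e below 0.03 m/s and ((x of case_b_mid in the frame of charger between -0.008 and 0.008 m and y of case_b_mid in the frame of charger between -0.2 and 0.2 m and height (world z) of case_b_mid below 0.0565 m and contact force between case_b and charger above 2.3 N) or (x of case_b_mid in the frame of tray between -0.147 and 0.147 m and y of case_b_mid in the frame of tray between -0.062 and 0.062 m and height (world z) of case_b_mid below 0.042 m and contact force between case_b and tray below 2.3 N)) and ((x of case_c_mid in the frame of charger between -0.008 and 0.008 m and y of case_c_mid in the frame of charger between -0.2 and 0.2 m and height (world z) of case_c_mid below 0.0565 m and contact force between case_c and charger above 2.3 N) or (x of case_c_mid in the frame of tray between -0.147 and 0.147 m and y of case_c_mid in the frame of tray between -0.062 and 0.062 m and height (world z) of case_c_mid below 0.042 m and contact force between case_c and tray below 2.3 N)) and ((x of case_d_mid in the frame of charger between -0.008 and 0.008 m and y of case_d_mid in the frame of charger between -0.2 and 0.2 m and height (world z) of case_d_mid below 0.0565 m and contact force between case_d and charger above 2.3 N) or (x of case_d_mid in the frame of tray between -0.147 and 0.147 m and y of case_d_mid in the frame of tray between -0.062 and 0.062 m and height (world z) of case_d_mid below 0.042 m and contact force between case_d and tray below 2.3 N)) and ((x of case_e_mid in the frame of charger between -0.008 and 0.008 m and y of case_e_mid in the frame of charger between -0.2 and 0.2 m and height (world z) of case_e_mid below 0.0565 m and contact force between case_e and charger above 2.3 N) or (x of case_e_mid in the frame of tray between -0.147 and 0.147 m and y of case_e_mid in the frame of tray between -0.062 and 0.062 m and height (world z) of case_e_mid below 0.042 m and contact force between case_e and tray below 2.3 N))), for 0.3 s.
2. the outer ring is turned clockwise against its end stop (value of joint ring above 2.48 rad), for 0.2 s.
At the end, for the whole second after the job is handed in: Every case is upright (0.15 rad) and at rest: those with cells within 4 mm of a bay's floor, bearing on the charger with over 2.3 N; empty ones on the tray's floor, inside its walls, bearing with under 2.3 N. The outer ring is within 0.12 rad of its clockwise stop (all of step 1 and value of joint ring above 2.48 rad); the robot touches nothing.
It fails at once if the inner knob is turned (its pointer's end moves more than 3 mm) (distance of inner_mark from where it was at the start of the episode above 0.003 m).
Of case_d, case_e only 1 to 2 are there at a start; the rules pass over those that are not, and their reading is None.
Of cells_a, cells_b, cells_c only 1 to 2 are there at a start; the rules pass over those that are not, and their reading is None.
At some moment in a run one of case_a, case_b, case_c, case_d, case_e may be knocked a few centimetres aside while the robot is not near it.
It also fails if it takes over 208 s, if anything falls off the work surface, if the arm or the gripper's body presses on something with over 40 N, if the wrist force passes 120 N, or if a joint passes its speed limit or range.

## Robot

A 6-joint arm with a two-finger parallel gripper is mounted at the origin on the work surface. World frame = base frame: x ahead of the robot, y to its left, z up, the work surface at z = 0. Lengths are in m, angles in rad, forces in N, time in s.
With the tool pointing down it reaches from about 0.25 to 0.725 m from the base axis. Payload 4 kg.
Tool frame: the origin (TCP) lies on the centre line of the jaws, within the pads' length; the fingertips stand ahead of it and the grasp point (between the pads) lies 11 mm behind it (bot.tip_extent is the z of the fingertips in the tool frame, in m); z points along the fingers, y is the direction in which the jaws open and shut (so a half turn about z gives the same grasp; the last joint's range is limited). The gripper opens to 85 mm and grips with 20 to 120 N. Pads are 22 mm wide; open, the fingers measure 114 mm over their backs; the gripper's body (76 mm by 85 mm) begins 54 mm behind the grasp point. The pads swing forward as they close: fully open they stand 13 mm farther back than shut.
Start: joints at [-1.177, 0.241, 0.005, 1.335, 0, 1.571], TCP at [0.192, -0.462, 0.205] pointing down, gripper open.
Joint ranges: [-2.72, 2.72], [-1.05, 1.87], [-1.09, 1.28], [-1.99, 2.15], [-1.42, 1.44], [-3.14, 3.14]. Speed limits (rad/s): [2.79, 2.79, 3.14, 3.14, 3.14, 3.14].

## Interface

Orientations are given as a unit quaternion [x, y, z, w].
In Python, from workcell import bot gives the robot as it stands.
- The arm moves only by the shell command python3 -m jog 'ROWS'. ROWS is JSON, a list that holds one entry, the list of rows, each a list of 7 numbers: the shift along the world's x, y, z in m, then the turn, a rotation vector about the world's x, y, z in degrees, then the closure in counts, from 0 (fully open) to 255 (shut). In form: [[[tx, ty, tz, ax, ay, az, fingers], ...]]. A call has 1 to 10 rows; each row is the pose to reach, as a shift and turn from the pose commanded when the call began; what a row does not reach only later rows make up. A row lasts 1/12 s, in which the tool goes at most 41.7 mm and 7.16 degrees, less where a joint would pass 70% of its speed; a pose out of reach is approached as far as the arm can. A call with a gripper value outside its range is refused whole. The fingers move at their own pace and stop on an object; the grip force is fixed at half the most. Time passes only in rows, so rows that repeat a pose let the fingers close. It gives the time, the measured TCP pose, the force and the opening at its end, in the units of the state.
- bot.get_obs(): the state, without advancing time (a new reading comes with each control period).
- bot.camera(name): name is "side" or "top" or "wrist"; returns the picture (384x512x3 uint8, blue, green, red); there is no depth.
- bot.camera_model(name): a dict with "K" (3x3 intrinsics, pixels), "T" (4x4, takes a point from camera to world coordinates). Camera axes: x right, y down, z forward; pixel columns grow to the right and rows downward; lengths in m; the calibration is good to about 2 mm. A picture is of the moment at which its call begins: read the wrist's pose just before it. camera_model takes no time and is no camera call; for the wrist camera it gives the pose at the moment of the call.
- bot.job_done(): hands the job in, once; it reports no verdict.
The state is a dict: "clock": time; "joint_pos": joint angles; "joint_vel": joint speeds; "tau": joint torques, N m; "eef_pos": TCP position; "tool_rot": TCP orientation; "ft_force": force on the tool from outside, world axes, zero at the start; "ft_torque": the same for the moment, N m; "grip_width": finger opening in m.
Only numpy, scipy, OpenCV 4.12 (cv2) and the standard library are available. Lean on these libraries where they do the work, as an engineer would, in place of code of your own. Each camera call takes 0.05 s, during which the arm holds its last target. There are 200 camera calls.

## Working session

There is one attempt and no reset: what is moved stays moved. The work goes in short steps, Python scripts to look and compute and a shell command to move; the robot and the scene stay as the last step left them, time stands still between calls to the robot, and variables do not carry over. Pictures are saved under pics/ and viewed, about 12 in all and at most 16, crops included, and the job is handed in when it is done.

```bash
mkdir -p pics; ls; python3 - <<'E'
from workcell import bot
import cv2
o=bot.get_obs(); print({k:(v if not hasattr(v,'round') else v) for k,v in o.items()}); print(bot.tip_extent)
for n in("top","side"):
    cv2.imwrite(f"pics/{n}0.png",bot.camera(n)); m=bot.camera_model(n); print(n,m["K"],m["T"])
E
```

```text
pics
{'clock': 0.0, 'joint_pos': array([-1.17700844e+00,  2.41418912e-01,  3.73150575e-03,  1.33520811e+00,
       -1.01864552e-05,  1.57081909e+00]), 'joint_vel': array([ 0.00192405,  0.00051685, -0.0007323 , -0.00252254,  0.0005333 ,
       -0.00054374]), 'tau': array([ 5.74224596e-04, -3.72320473e+01,  2.52405238e+01,  1.68755284e-02,
        3.82829785e-05,  7.00160484e-06]), 'eef_pos': array([ 0.19157794, -0.4610982 ,  0.20441284]), 'tool_rot': array([ 9.80680613e-01,  1.95612971e-01, -2.10332916e-04, -1.02831782e-03]), 'ft_force': array([ 0.09268271,  0.46695917, -0.45905192]), 'ft_torque': array([-0.00536679,  0.00168373,  0.02816565]), 'grip_width': 0.08549151401319571}
0.008
top [[431.88162335   0.         255.55075945]
 [  0.         431.88162335 193.37501078]
 [  0.           0.           1.        ]] [[-0.02058947 -0.98028912  0.19649252  0.32914263]
 [-0.99978612  0.01980499 -0.00595674  0.0047241 ]
 [ 0.00194779 -0.19657314 -0.98048723  1.18535028]
 [ 0.          0.          0.          1.        ]]
side [[381.1234317    0.         253.42533807]
 [  0.         381.1234317  188.72719979]
 [  0.           0.           1.        ]] [[-0.98030511 -0.09625497  0.1724438   0.3949448 ]
 [-0.19744155  0.49681051 -0.84510127  0.70964221]
 [-0.00432669 -0.86250467 -0.50603061  0.50188863]
 [ 0.          0.          0.          1.        ]]
```

View pics/top0.png

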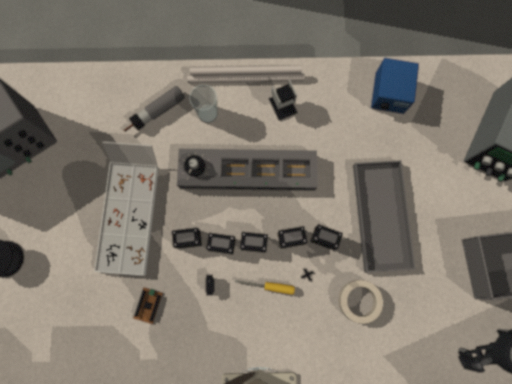

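View pics/side0.png

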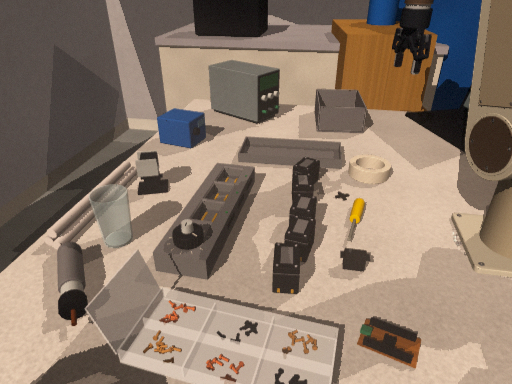

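Top view: five cases at about (186,238), (221,242), (254,242), (292,237), (326,237). The charger is at (248,169) with its dual control at (194,165), and the grey tray is on the right at (385,217). I'll zoom in and measure.

```bash
cat > h.py <<'E'
import cv2,numpy as np
from workcell import bot
def ray(m,px,z):
    K,T=np.array(m["K"]),np.array(m["T"]); px=np.atleast_2d(px).astype(float)
    d=np.c_[px,np.ones(len(px))]@np.linalg.inv(K).T@T[:3,:3].T
    return T[:3,3]+d*((z-T[2,3])/d[:,2])[:,None]
def proj(m,P):
    K,T=np.array(m["K"]),np.array(m["T"]); c=(np.atleast_2d(P)-T[:3,3])@T[:3,:3]@K.T
    return c[:,:2]/c[:,2:]
def rect(m,cnt,z):
    "min-area rectangle of contour rays on plane z: centre, sizes, angle of long side (deg)"
    p=ray(m,cnt.reshape(-1,2),z)[:,:2].astype(np.float32)
    b=cv2.boxPoints(cv2.minAreaRect(p)); e=[b[1]-b[0],b[2]-b[1]]; l=[np.linalg.norm(x) for x in e]; i=int(np.argmax(l))
    return b.mean(0).round(4),np.round(sorted(l),4),round(float(np.degrees(np.arctan2(e[i][1],e[i][0])))%180,1)
E
python3 - <<'E'
from h import *
im=cv2.imread("pics/top0.png"); m=bot.camera_model("top")
c=im[130:290,165:425]; cv2.imwrite("pics/c0.png",cv2.resize(c,None,fx=3,fy=3,interpolation=cv2.INTER_CUBIC))
g=cv2.cvtColor(im,cv2.COLOR_BGR2GRAY)
mk=(g<55).astype(np.uint8); 
cs,_=cv2.findContours(mk[215:260],cv2.RETR_EXTERNAL,cv2.CHAIN_APPROX_NONE)
for c in cs:
    if cv2.contourArea(c)>150: c=c+[0,215]; print(cv2.boundingRect(c),rect(m,c,.06))
for n,px,z in(("ring",(193.5,165),.07),):print(n,ray(m,px,z))
print("charger corners",ray(m,[(180,150),(316,150),(317,188),(178,188)],.046)); print("tray",ray(m,[(355,163),(400,162),(413,270),(366,272)],.028))
E
```

```text
(0, 241, 24, 19) (array([0.4182, 0.6322], dtype=float32), array([0.0463, 0.0646], dtype=float32), 88.8)
(207, 234, 29, 20) (array([0.4244, 0.0915], dtype=float32), array([0.0438, 0.0724], dtype=float32), 80.1)
(240, 233, 27, 19) (array([0.4263, 0.0069], dtype=float32), array([0.0444, 0.0677], dtype=float32), 83.1)
(173, 229, 29, 19) (array([0.4401, 0.1788], dtype=float32), array([0.0463, 0.073 ], dtype=float32), 95.9)
(279, 228, 28, 20) (array([ 0.4365, -0.0947], dtype=float32), array([0.0444, 0.0731], dtype=float32), 98.2)
(310, 226, 31, 24) (array([ 0.4332, -0.183 ], dtype=float32), array([0.0499, 0.0742], dtype=float32), 66.9)
ring [[0.63321032 0.1618958  0.07      ]]
charger corners [[ 0.68306532  0.20264129  0.046     ]
 [ 0.67560018 -0.17070061  0.046     ]
 [ 0.56891062 -0.16826525  0.046     ]
 [ 0.57647385  0.20656156  0.046     ]]
tray [[ 0.64141074 -0.27984224  0.028     ]
 [ 0.64177279 -0.4049567   0.028     ]
 [ 0.34632308 -0.41381027  0.028     ]
 [ 0.34368473 -0.28927602  0.028     ]]
```

View pics/c0.png

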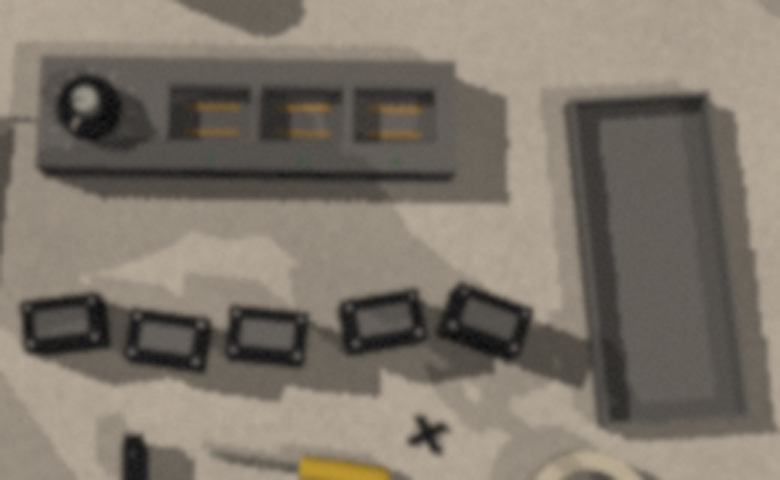

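Crop: the cases' top faces are clear, and the three bays sit at crop x≈208, 300 and 393. The ring is at (88,107), and the tray spans (570,100) to (745,425). I'll move over the row and refine with the wrist camera.

```bash
python3 -m jog '[[[0.24,0.48,0.14,0,0,67,0],[0.24,0.48,0.14,0,0,67,0],[0.24,0.48,0.14,0,0,67,0],[0.24,0.48,0.14,0,0,67,0],[0.24,0.48,0.14,0,0,67,0],[0.24,0.48,0.14,0,0,67,0],[0.24,0.48,0.14,0,0,67,0],[0.24,0.48,0.14,0,0,67,0],[0.24,0.48,0.14,0,0,67,0],[0.24,0.48,0.14,0,0,67,0]]]'
python3 -m jog '[[[0,0.07,0,0,0,0,0],[0,0.07,0,0,0,0,0],[0,0.07,0,0,0,0,0],[0,0.07,0,0,0,0,0],[0,0.07,0,0,0,0,0],[0,0.07,0,0,0,0,0]]]'
python3 - <<'E'
from h import *
o=bot.get_obs(); print(o["clock"],o["eef_pos"],o["ft_force"],o["joint_pos"])
m=bot.camera_model("wrist"); im=bot.camera("wrist"); cv2.imwrite("pics/w1.png",im); print(m["K"],m["T"].round(3))
E
```

```text
clock: 0.93
eef_pos: [0.3722, -0.0992, 0.3109]
tool_rot: [0.708, 0.706, -0.0, 0.0]
ft_force: [1.1, -1.5, 0.0]
grip_width: 0.0853
clock: 1.43
eef_pos: [0.372, -0.032, 0.3103]
tool_rot: [0.71, 0.704, -0.0, -0.0]
ft_force: [-0.2, 0.4, -0.1]
grip_width: 0.0849
1.4333 [ 0.37199069 -0.03200018  0.31026263] [-0.15517823  0.41604548 -0.1346946 ] [-8.54796138e-02 -3.61614238e-02 -3.74770560e-02  1.56997054e+00
 -3.77645060e-04  1.49456032e+00]
[[283.5655114    0.         257.47248633]
 [  0.         283.5655114  187.75095538]
 [  0.           0.           1.        ]] [[ 1.    -0.01  -0.005  0.373]
 [-0.011 -0.959 -0.283  0.04 ]
 [-0.002  0.283 -0.959  0.48 ]
 [ 0.     0.     0.     1.   ]]
```

View pics/w1.png

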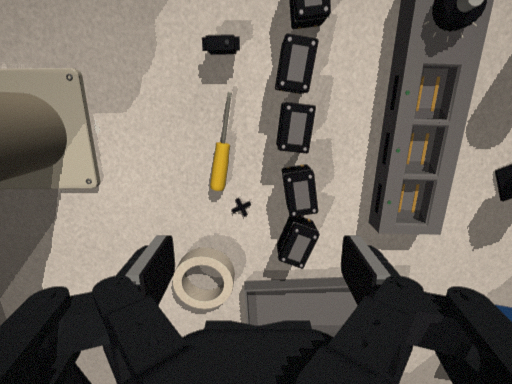

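Wrist view: cases A to E run down the image at x≈300, the bays are at x≈415 and the tray is at the bottom. I'll measure the case labels (the holes in the dark blobs) and the bay contacts in both views.

```bash
cat >> h.py <<'E'
def labels(m,im,lo=60):
    "case top labels: grey holes in dark blobs; returns centre, angle, size"
    g=cv2.GaussianBlur(cv2.cvtColor(im,cv2.COLOR_BGR2GRAY),(3,3),0); s=3
    g=cv2.resize(g,None,fx=s,fy=s,interpolation=cv2.INTER_CUBIC)
    cs,h=cv2.findContours((g<lo).astype(np.uint8),cv2.RETR_CCOMP,cv2.CHAIN_APPROX_NONE); out=[]
    for c,hh in zip(cs,h[0]):
        if hh[3]<0 or len(c)<20: continue
        r=rect(m,(c+.5)/s-.5,.06)
        if .015<r[1][0]<.036 and .032<r[1][1]<.062: out.append(r)
    return sorted(out,key=lambda r:-r[0][1])
def bays(m,im):
    h=cv2.cvtColor(im,cv2.COLOR_BGR2HSV); mk=cv2.inRange(h,(8,90,70),(28,255,255))
    mk=cv2.dilate(mk,np.ones((3,3)))
    n,_,st,ce=cv2.connectedComponentsWithStats(mk)
    return [(ray(m,ce[i],.022)[0,:2].round(4),int(st[i,4])) for i in range(1,n) if 20<st[i,4]<1500]
E
python3 - <<'E'
from h import *
im=cv2.imread("pics/w1.png"); m=bot.camera_model("wrist")
it=cv2.imread("pics/top0.png"); mt=bot.camera_model("top")
for mm,i in((m,im),(mt,it)):
    for lo in(45,60): 
        print("--",lo); [print(*r) for r in labels(mm,i,lo)]
    for b in bays(mm,i): 
        if abs(b[0][1])<.2 and .55<b[0][0]<.7: print(b)
E
```

```text
-- 45
[0.4275 0.093 ] [0.0249 0.048 ] 80.8
[0.429  0.0056] [0.0251 0.0483] 82.9
[ 0.4395 -0.0966] [0.0251 0.0489] 98.6
[ 0.4378 -0.1884] [0.0254 0.0491] 68.5
-- 60
[0.4274 0.093 ] [0.0238 0.0468] 81.0
[0.429  0.0056] [0.0239 0.047 ] 82.9
[ 0.4395 -0.0966] [0.024  0.0473] 98.4
[ 0.4378 -0.1883] [0.0237 0.0475] 68.1
(array([0.6211, 0.053 ]), 191)
(array([0.6446, 0.0526]), 228)
(array([ 0.618 , -0.0313]), 168)
(array([ 0.6416, -0.032 ]), 207)
(array([ 0.6149, -0.1155]), 150)
(array([ 0.6385, -0.1161]), 180)
-- 45
-- 60
[0.4424 0.1841] [0.025  0.0477] 96.3
[0.4269 0.0928] [0.0262 0.0489] 80.7
[0.4288 0.0056] [0.0261 0.0492] 82.5
[ 0.439  -0.0962] [0.0256 0.0487] 98.2
[ 0.4379 -0.1877] [0.0237 0.0466] 68.9
(array([0.6439, 0.0482]), 83)
(array([ 0.6421, -0.0361]), 84)
(array([ 0.6377, -0.1165]), 95)
(array([0.6199, 0.05  ]), 67)
(array([ 0.6165, -0.0363]), 77)
(array([ 0.6135, -0.1162]), 74)
```

```bash
python3 -m jog '[[[0.066,-0.156,-0.19,0,0,-21,0],[0.066,-0.156,-0.19,0,0,-21,0],[0.066,-0.156,-0.19,0,0,-21,0],[0.066,-0.156,-0.19,0,0,-21,0],[0.066,-0.156,-0.19,0,0,-21,0],[0.066,-0.156,-0.19,0,0,-21,0],[0.066,-0.156,-0.19,0,0,-21,0],[0.066,-0.156,-0.19,0,0,-21,0],[0.066,-0.156,-0.19,0,0,-21,0],[0.066,-0.156,-0.19,0,0,-21,0]]]'
python3 - <<'E'
from h import *
m=bot.camera_model("wrist"); im=bot.camera("wrist"); cv2.imwrite("pics/w2.png",im)
o=bot.get_obs(); print(o["eef_pos"],o["ft_force"])
for lo in(45,60): [print(*r) for r in labels(m,im,lo)]
E
```

```text
clock: 2.32
eef_pos: [0.4385, -0.1873, 0.1219]
tool_rot: [0.826, 0.563, 0.001, 0.001]
ft_force: [0.0, 0.3, -0.1]
grip_width: 0.0854
[ 0.43884171 -0.18712913  0.12223301] [0.14144348 0.06836319 0.34256159]
[ 0.4395 -0.0954] [0.0241 0.0472] 98.6
[ 0.4379 -0.1873] [0.0241 0.0472] 68.4
[ 0.4395 -0.0954] [0.0233 0.0465] 98.7
[ 0.4379 -0.1873] [0.0234 0.0466] 68.4
```

View pics/w2.png

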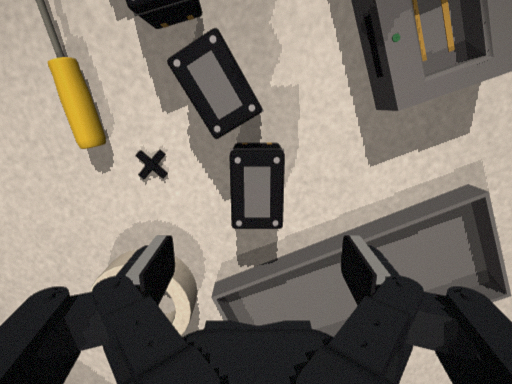

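The wrist view agrees with the earlier fix for case E, at (0.438,-0.187). Going down, gripping and lifting.

```bash
python3 -m jog '[[[0,0,-0.04,0,0,0,0],[0,0,-0.075,0,0,0,0],[0,0,-0.085,0,0,0,0],[0,0,-0.085,0,0,0,0],[0,0,-0.085,0,0,0,255],[0,0,-0.085,0,0,0,255],[0,0,-0.085,0,0,0,255],[0,0,-0.085,0,0,0,255],[0,0,-0.085,0,0,0,255],[0,0,-0.085,0,0,0,255]]]'
python3 -m jog '[[[0,0,0,0,0,0,255],[0,0,0,0,0,0,255],[0,0,0.02,0,0,0,255],[0,0,0.04,0,0,0,255],[0,0,0.06,0,0,0,255],[0,0,0.06,0,0,0,255],[0,0,0.06,0,0,0,255],[0,0,0.06,0,0,0,255],[0,0,0.06,0,0,0,255],[0,0,0.06,0,0,0,255]]]'
python3 - <<'E'
from h import *
f=[]
for i in range(6): im=bot.camera("wrist"); f.append(bot.get_obs()["ft_force"])
print(np.mean(f,0),np.std(f,0),bot.get_obs()["eef_pos"]); cv2.imwrite("pics/w3.png",im)
E
```

```text
clock: 3.2
eef_pos: [0.4387, -0.1873, 0.0362]
tool_rot: [0.826, 0.563, 0.0, 0.001]
ft_force: [0.0, -0.3, -1.2]
grip_width: 0.0121
clock: 4.03
eef_pos: [0.4372, -0.1867, 0.0943]
tool_rot: [0.826, 0.563, -0.001, -0.001]
ft_force: [0.3, -0.0, -1.0]
grip_width: -0.0001
[ 0.09555967 -0.1782006   0.09937339] [0.34903697 0.4827353  0.53695372] [ 0.43799139 -0.18704897  0.09521608]
```

View pics/w3.png

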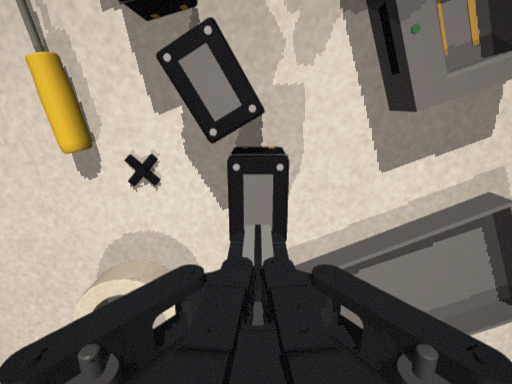

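The fingers closed to zero without holding anything, and case E is still standing near (258,190). I'll compare it with where it should appear.

```bash
python3 - <<'E'
from h import *
m=bot.camera_model("wrist"); 
print("screws now",ray(m,[(236,167),(280,167)],.06))
a=np.radians(68.4); y=np.array([np.cos(a),np.sin(a)]); x=np.array([y[1],-y[0]])
c=np.array([.4379,-.1873])
print("pred corners",[proj(m,[*(c+sx*.023*x+sy*.035*y),.06]).round(0) for sx in(-1,1) for sy in(-1,1)])
print("side row"); s=bot.camera("side"); cv2.imwrite("pics/s1.png",cv2.resize(s[60:260,230:430],None,fx=3,fy=3))
o=bot.get_obs(); print(o["eef_pos"], proj(m,[o["eef_pos"]]), proj(m,[[.438,-.187,.103]]))
E
```

```text
screws now [[ 0.43339321 -0.15542086  0.06      ]
 [ 0.46359601 -0.16731954  0.06      ]]
pred corners [array([[229., 244.]]), array([[226., 158.]]), array([[286., 244.]]), array([[289., 158.]])]
side row
[ 0.43809469 -0.18710489  0.09529969] [[257.63402119 220.73774033]] [[257.41982528 225.54978592]]
```

View pics/s1.png

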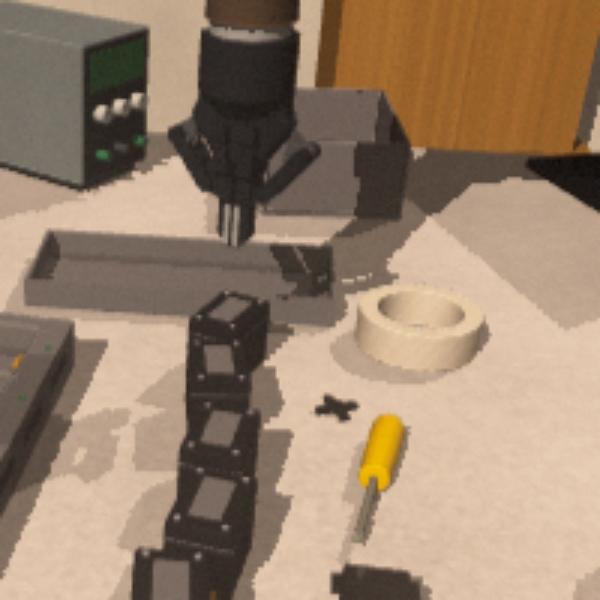

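```bash
python3 -m jog '[[[0,0,0,0,0,0,0],[0,0,0,0,0,0,0],[0,0,0,0,0,0,0],[0,0,0,0,0,0,0],[0,0,0,0,0,0,0],[0,0,0,0,0,0,0],[0,0,-0.03,0,0,0,0],[0,0,-0.06,0,0,0,0],[0,0,-0.06,0,0,0,0],[0,0,-0.06,0,0,0,0]]]'
python3 - <<'E'
from h import *
a=bot.camera("side"); b=bot.camera("wrist"); cv2.imwrite("pics/s2a.png",np.hstack([cv2.resize(a[80:240,250:376],(378,480)),cv2.resize(b,(420,480))])) 
print(bot.get_obs()["eef_pos"])
E
python3 -m jog '[[[0,0,0,0,0,0,120],[0,0,0,0,0,0,120]]]'
python3 -m jog '[[[0,0,0,0,0,0,120],[0,0,0,0,0,0,120],[0,0,0,0,0,0,120],[0,0,0,0,0,0,120]]]'
```

```text
clock: 5.22
eef_pos: [0.4364, -0.1864, 0.0344]
tool_rot: [0.826, 0.563, -0.001, -0.002]
ft_force: [0.9, -0.4, 0.1]
grip_width: 0.0855
[ 0.43903121 -0.18750724  0.03669709]
clock: 5.48
eef_pos: [0.4395, -0.1877, 0.0371]
tool_rot: [0.826, 0.563, 0.001, 0.001]
ft_force: [1.2, 0.3, -0.4]
grip_width: 0.0638
clock: 5.82
eef_pos: [0.4382, -0.1872, 0.0357]
tool_rot: [0.826, 0.563, 0.0, 0.0]
ft_force: [-0.2, -0.5, -0.4]
grip_width: 0.0451
```

View pics/s2a.png

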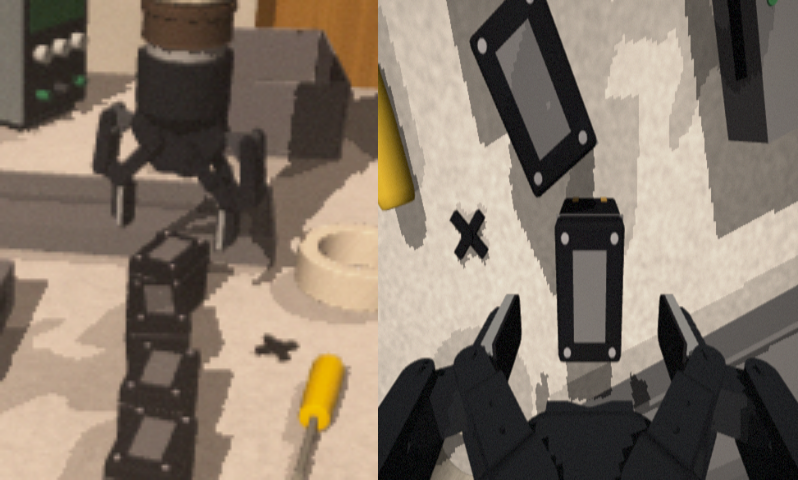

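```bash
python3 - <<'E'
from h import *
m=bot.camera_model("side"); print(proj(m,[[.438,-.187,.087],[.438,-.187,.06]]))
mt=bot.camera_model("top"); s=bot.camera("side"); t=bot.camera("top"); w=bot.camera("wrist"); print(labels(mt,t))
print(labels(bot.camera_model("wrist"),w))
# E top in side view
g=cv2.cvtColor(s,cv2.COLOR_BGR2GRAY)
cv2.imwrite("pics/s3.png",np.hstack([cv2.resize(s[100:220,260:360],(400,480)),cv2.resize(t[180:280,270:370],(400,480))]))
E
```

```text
[[306.82360552 152.862327  ]
 [306.13078897 162.33400611]]
[(array([0.443 , 0.1844], dtype=float32), array([0.0261, 0.0487], dtype=float32), 96.3), (array([0.427 , 0.0928], dtype=float32), array([0.0262, 0.0488], dtype=float32), 80.4), (array([0.4288, 0.0055], dtype=float32), array([0.0262, 0.049 ], dtype=float32), 83.1), (array([ 0.4388, -0.0962], dtype=float32), array([0.0254, 0.0486], dtype=float32), 98.8)]
[(array([ 0.4395, -0.0952], dtype=float32), array([0.0232, 0.0464], dtype=float32), 98.8), (array([ 0.4378, -0.1876], dtype=float32), array([0.0233, 0.047 ], dtype=float32), 68.6)]
```

View pics/s3.png

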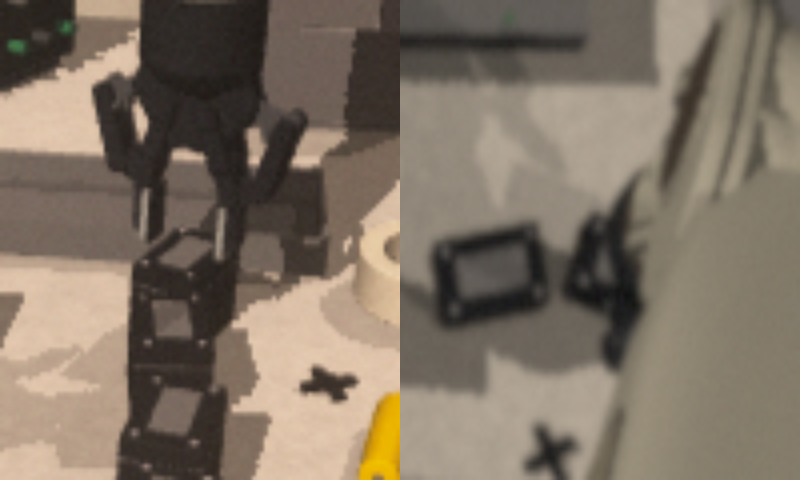

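```bash
python3 - <<'E'
from h import *
ms=bot.camera_model("side"); 
# wrist model now differs in z by ~-0.0595 from w3 pose
mw=bot.camera_model("wrist"); mw=dict(K=mw["K"],T=np.array(mw["T"]).copy()); mw["T"][2,3]+=.0595
def P(m): 
    T=np.array(m["T"]); return np.array(m["K"])@np.linalg.inv(T)[:3]
for wp in((258,226),(258,245),(258,265)):
    X=cv2.triangulatePoints(P(mw),P(ms),np.array(wp,float),np.array((308.,141.)))[:,0]; X=X[:3]/X[3]
    print(wp,X,proj(mw,X),proj(ms,X))
print(bot.get_obs()["eef_pos"], bot.get_obs()["grip_width"])
E
```

```text
(258, 226) [ 0.43850473 -0.17992397  0.12243546] [[253.27510473 228.91712263]] [[307.3415301  141.10838616]]
(258, 245) [ 0.43711733 -0.19204949  0.11780465] [[258.9803847 244.3523913]] [[308.14316392 140.96868491]]
(258, 265) [ 0.43554742 -0.20559147  0.1129345 ] [[264.72062384 260.21009929]] [[309.03067849 140.70850034]]
[ 0.43812818 -0.18712392  0.0355051 ] 0.04527855080895532
```

Triangulating the closed fingertips puts them about 30 mm higher than the stated tool frame implies, so they closed above the case. I'll open, lower gradually and close again, watching force and width.

```bash
python3 -m jog '[[[0,0,0,0,0,0,0],[0,0,0,0,0,0,0],[0,0,0,0,0,0,0],[0,0,0,0,0,0,0],[0,0,-0.008,0,0,0,0],[0,0,-0.016,0,0,0,0],[0,0,-0.023,0,0,0,0],[0,0,-0.023,0,0,0,0]]]'
python3 - <<'E'
from h import *
a=bot.camera("side"); b=bot.camera("wrist"); cv2.imwrite("pics/s4.png",np.hstack([cv2.resize(a[80:240,250:376],(378,480)),cv2.resize(b,(420,480))])) 
print(bot.get_obs()["eef_pos"],bot.get_obs()["ft_force"])
E
python3 -m jog '[[[0,0,0,0,0,0,160],[0,0,0,0,0,0,160],[0,0,0,0,0,0,160],[0,0,0,0,0,0,160],[0,0,0,0,0,0,160],[0,0,0,0,0,0,160]]]'
```

```text
clock: 6.63
eef_pos: [0.4364, -0.1864, 0.0104]
tool_rot: [0.826, 0.563, -0.001, -0.002]
ft_force: [-0.1, 0.0, -0.9]
grip_width: 0.0852
[ 0.43740274 -0.18680275  0.01166089] [ 0.34221337 -0.290716    0.0232856 ]
clock: 7.23
eef_pos: [0.4383, -0.1872, 0.0131]
tool_rot: [0.826, 0.563, 0.0, 0.0]
ft_force: [-3.1, 1.4, 5.7]
grip_width: 0.0449
```

View pics/s4.png

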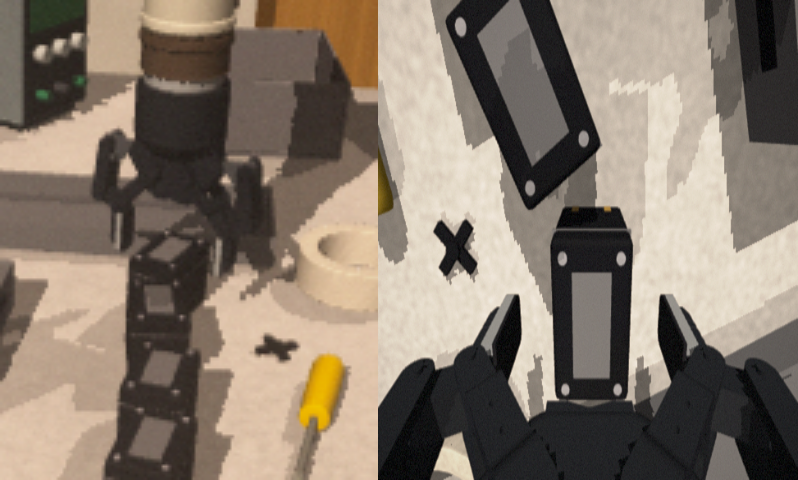

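Gripped now, at width 0.045. Lift and weigh.

```bash
cat > weigh.py <<'E'
from h import *
f=[]
for i in range(6): im=bot.camera("wrist"); f.append(bot.get_obs()["ft_force"])
o=bot.get_obs(); print("F",np.mean(f,0).round(2),"tcp",o["eef_pos"].round(4),"w",round(o["grip_width"],4),"t",o["clock"])
for r in labels(bot.camera_model("wrist"),im): print(*r)
E
python3 -m jog '[[[0,0,0,0,0,0,200],[0,0,0.02,0,0,0,200],[0,0,0.05,0,0,0,200],[0,0,0.08,0,0,0,200],[0,0,0.09,0,0,0,200],[0,0,0.09,0,0,0,200],[0,0,0.09,0,0,0,200],[0,0,0.09,0,0,0,200],[0,0,0.09,0,0,0,200],[0,0,0.09,0,0,0,200]]]'
python3 weigh.py
```

```text
clock: 8.07
eef_pos: [0.4368, -0.1866, 0.1007]
tool_rot: [0.826, 0.563, -0.001, -0.002]
ft_force: [1.2, -1.0, -5.7]
grip_width: 0.0447
F [ 0.21  0.02 -5.6 ] tcp [ 0.438  -0.1871  0.1022] w 0.0444 t 8.3667
[ 0.4397 -0.0954] [0.0237 0.0468] 98.6
[ 0.3631 -0.2604] [0.0151 0.0426] 76.8
```

E weighs about 0.57 kg by the sensor, so it has cells and goes to bay2. Move above the bay with a clear margin, then re-measure the bay and the held case.

```bash
sed -i 's/def labels(m,im,lo=60):/def labels(m,im,lo=60,z=.06):/; s/-.5,.06)/-.5,z)/' h.py
python3 -m jog '[[[0.189,0.071,0.06,0,0,19.5,200],[0.189,0.071,0.06,0,0,19.5,200],[0.189,0.071,0.06,0,0,19.5,200],[0.189,0.071,0.06,0,0,19.5,200],[0.189,0.071,0.06,0,0,19.5,200],[0.189,0.071,0.06,0,0,19.5,200],[0.189,0.071,0.06,0,0,19.5,200],[0.189,0.071,0.06,0,0,19.5,200],[0.189,0.071,0.06,0,0,19.5,200],[0.189,0.071,0.06,0,0,19.5,200]]]'
python3 - <<'E'
from h import *
m=bot.camera_model("wrist"); im=bot.camera("wrist"); o=bot.get_obs(); p=o["eef_pos"]; print(p,o["tool_rot"])
cv2.imwrite("pics/w5.png",im)
for lo in (45,60): print("held",labels(m,im,lo,p[2]-.0131+.06))
print("bays",bays(m,im))
E
```

```text
clock: 9.2
eef_pos: [0.6256, -0.1167, 0.162]
tool_rot: [0.719, 0.695, -0.001, -0.001]
ft_force: [-0.7, 0.4, -5.9]
grip_width: 0.0448
[ 0.62577596 -0.11676893  0.16233407] [ 7.19395221e-01  6.94600700e-01 -3.94899584e-04 -4.76579444e-04]
held [(array([ 0.6258, -0.1173], dtype=float32), array([0.0237, 0.0474], dtype=float32), 87.9), (array([ 0.6249, -0.1442], dtype=float32), array([0.026 , 0.0566], dtype=float32), 5.8), (array([ 0.6825, -0.1703], dtype=float32), array([0.0155, 0.0418], dtype=float32), 112.3)]
held [(array([ 0.6258, -0.1172], dtype=float32), array([0.0233, 0.0468], dtype=float32), 88.0), (array([ 0.6253, -0.1472], dtype=float32), array([0.0253, 0.0556], dtype=float32), 12.6)]
bays [(array([0.4192, 0.0564]), 40), (array([0.6194, 0.0398]), 222), (array([0.6435, 0.0389]), 222), (array([ 0.6167, -0.0298]), 383), (array([ 0.641 , -0.0306]), 389), (array([ 0.6106, -0.1029]), 210), (array([ 0.6415, -0.104 ]), 209)]
```

View pics/w5.png

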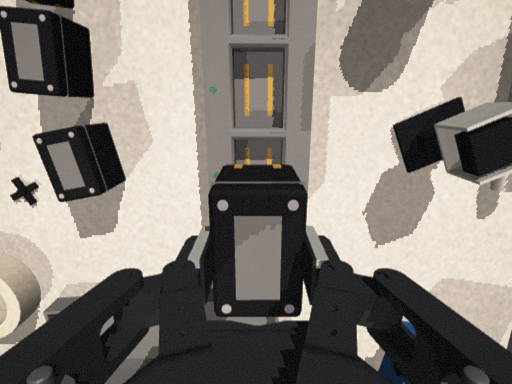

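```bash
python3 - <<'E'
from h import *
m=bot.camera_model("wrist"); im=cv2.imread("pics/w5.png"); g=cv2.cvtColor(im,cv2.COLOR_BGR2GRAY)
print(np.r_[g[65,190:330:1]]); print(g[25:145,238])
for P in ((232,45),(286,42),(231,131),(286,131)): print(P,ray(m,P,.046)[0,:2].round(4))
E
```

```text
[230 231 225 142 132 135 140 144 144 148 141 142 135 135 133 135 133 135
 136 131 134 135 131 135 135 134 135 135 136 137 133 132 133 134 136 136
 131 132 132 114 104 100  69  37  61  61  66  66  57  70  64  61  58  66
  82  89 107 113 103  90  84  82  84  87  85  84  87  83  84  83  86  81
  82  88  84  84  86  88 106 107 106 111 106  84  78  84  85  85  82  82
  86  80  75  56  84  94  85  97 138 136 134 138 137 136 134 137 139 136
 137 138 139 133 135 135 121 117 117 116 115 116 123 118 116 120 161 202
 204 200 200 203 200 198 204 197 190 188 193 192 193 192]
[114 118 115 115 116 116 115 112 114 130 136 141 139 136 135 134 135 138
 104  84  78  76  65  56  34  40  43  60  64  66  65  68  64  67  65  64
  63  66  63  62  57  65  67  59  70  65  63  62  65  65  61  64  63  67
 108 115 116 115 119 115 113 118 123 114 116 115 114 115 112 117 119 119
 118 116 119 117 116 117 116 119 114 116 114 115 119 117 116 115 120 118
 117 114 114 117 115 118 112 116 111 116 117 112 110 127 137 147 147 137
 133 137 136 114  93  87  71  62  62  59  62  62]
(232, 45) [0.6068 0.0082]
(286, 42) [0.6563 0.0088]
(231, 131) [ 0.601  -0.0693]
(286, 131) [ 0.6556 -0.0712]
```

```bash
python3 - <<'E'
from h import *
m=bot.camera_model("wrist")
a=ray(m,[(258.5,42.5),(258.5,128.5),(228.7,65),(288,65),(258.5,136)],.046)[:,:2]; print(a.round(4),(a[0]+a[1])/2,a[0]-a[1],(a[2]+a[3])/2)
E
```

```text
[[ 0.6312  0.0093]
 [ 0.6284 -0.0678]
 [ 0.6027 -0.0086]
 [ 0.658  -0.0107]
 [ 0.6282 -0.0752]] [ 0.62978736 -0.02924005] [0.00273743 0.07713254] [ 0.63033551 -0.00966576]
```

Bay1 is at (0.6295,-0.030), which puts bay2 at about (0.6264,-0.1142). The held case is at (0.6258,-0.1172). Correct and lower.

```bash
python3 -m jog '[[[0.0007,0.003,-0.03,0,0,0,200],[0.0007,0.003,-0.06,0,0,0,200],[0.0007,0.003,-0.085,0,0,0,200],[0.0007,0.003,-0.095,0,0,0,200],[0.0007,0.003,-0.1,0,0,0,200],[0.0007,0.003,-0.104,0,0,0,200],[0.0007,0.003,-0.108,0,0,0,200],[0.0007,0.003,-0.112,0,0,0,200],[0.0007,0.003,-0.112,0,0,0,200],[0.0007,0.003,-0.112,0,0,0,200]]]'; python3 weigh.py
```

```text
clock: 10.08
eef_pos: [0.6276, -0.1134, 0.0508]
tool_rot: [0.719, 0.695, -0.0, 0.0]
ft_force: [-3.9, -0.8, -4.4]
grip_width: 0.0447
F [-4.5  -1.04 -3.5 ] tcp [ 0.6277 -0.1134  0.0508] w 0.0449 t 10.3833
[ 0.6269 -0.1365] [0.0304 0.0613] 88.0
```

```bash
python3 -m jog '[[[-0.0012,-0.0003,0,0,0,0,200],[-0.0012,-0.0003,-0.004,0,0,0,200],[-0.0012,-0.0003,-0.008,0,0,0,200],[-0.0012,-0.0003,-0.012,0,0,0,200],[-0.0012,-0.0003,-0.015,0,0,0,200],[-0.0012,-0.0003,-0.016,0,0,0,200],[-0.0012,-0.0003,-0.016,0,0,0,200]]]'; python3 weigh.py
```

```text
clock: 10.97
eef_pos: [0.6275, -0.1135, 0.0352]
tool_rot: [0.719, 0.695, 0.001, 0.001]
ft_force: [-2.7, -0.1, -0.1]
grip_width: 0.0447
F [-1.19 -0.44  0.75] tcp [ 0.6275 -0.1135  0.0351] w 0.0449 t 11.2667
[ 0.6271 -0.1272] [0.0274 0.0553] 88.0
```

Seated: the weight has transferred and z matches. Release, rise, and go back over the cases; next is D.

```bash
python3 -m jog '[[[0,0,0,0,0,0,0],[0,0,0,0,0,0,0],[0,0,0,0,0,0,0],[0,0,0,0,0,0,0],[0,0,0.03,0,0,0,0],[0,0,0.07,0,0,0,0],[0,0,0.11,0,0,0,0],[0,0,0.13,0,0,0,0],[0,0,0.13,0,0,0,0]]]'
python3 -m jog '[[[-0.188,0.018,-0.05,0,0,10.5,0],[-0.188,0.018,-0.05,0,0,10.5,0],[-0.188,0.018,-0.05,0,0,10.5,0],[-0.188,0.018,-0.05,0,0,10.5,0],[-0.188,0.018,-0.05,0,0,10.5,0],[-0.188,0.018,-0.05,0,0,10.5,0],[-0.188,0.018,-0.05,0,0,10.5,0]]]'
python3 - <<'E'
from h import *
m=bot.camera_model("wrist"); im=bot.camera("wrist"); o=bot.get_obs(); print(o["eef_pos"],o["ft_force"])
[print(*r) for r in labels(m,im)]
mt=bot.camera_model("top"); t=bot.camera("top"); print("top .06"); [print(*r) for r in labels(mt,t)]
print("top .082"); [print(*r) for r in labels(mt,t,60,.082)]
E
```

```text
clock: 12.02
eef_pos: [0.6306, -0.114, 0.1718]
tool_rot: [0.719, 0.695, 0.004, 0.005]
ft_force: [0.4, -0.1, 0.3]
grip_width: 0.0856
clock: 12.6
eef_pos: [0.4363, -0.095, 0.1136]
tool_rot: [0.652, 0.758, -0.001, -0.001]
ft_force: [0.4, 0.0, -0.6]
grip_width: 0.0855
[ 0.4388607  -0.0954667   0.11456761] [ 1.05942266  0.0201424  -0.11858035]
[0.4291 0.0064] [0.0231 0.0463] 83.1
[ 0.4397 -0.0961] [0.023  0.0463] 98.9
top .06
[0.443  0.1842] [0.0261 0.049 ] 96.0
[0.427  0.0928] [0.0263 0.0489] 80.8
[0.4288 0.0056] [0.0262 0.0491] 83.1
top .082
[0.4408 0.1807] [0.0256 0.048 ] 96.0
[0.4251 0.0911] [0.0258 0.048 ] 80.8
[0.4269 0.0055] [0.0257 0.0481] 83.1
```

```bash
python3 -m jog '[[[0.001,-0.0005,-0.04,0,0,-0.5,0],[0.001,-0.0005,-0.08,0,0,-0.5,0],[0.001,-0.0005,-0.1,0,0,-0.5,0],[0.001,-0.0005,-0.102,0,0,-0.5,0],[0.001,-0.0005,-0.102,0,0,-0.5,200],[0.001,-0.0005,-0.102,0,0,-0.5,200],[0.001,-0.0005,-0.102,0,0,-0.5,200],[0.001,-0.0005,-0.102,0,0,-0.5,200],[0.001,-0.0005,-0.102,0,0,-0.5,200],[0.001,-0.0005,-0.102,0,0,-0.5,200]]]'
python3 -m jog '[[[0,0,0.03,0,0,0,200],[0,0,0.06,0,0,0,200],[0,0,0.09,0,0,0,200],[0,0,0.09,0,0,0,200],[0,0,0.09,0,0,0,200],[0,0,0.09,0,0,0,200],[0,0,0.09,0,0,0,200],[0,0,0.09,0,0,0,200]]]'; python3 weigh.py
```

```text
clock: 13.53
eef_pos: [0.4414, -0.0965, 0.0144]
tool_rot: [0.656, 0.755, 0.001, 0.002]
ft_force: [-1.0, -1.0, 5.4]
grip_width: 0.0449
clock: 14.2
eef_pos: [0.4381, -0.0955, 0.1008]
tool_rot: [0.656, 0.755, -0.001, -0.002]
ft_force: [-0.2, -0.3, -5.6]
grip_width: 0.045
F [ 0.25  0.11 -4.53] tcp [ 0.4394 -0.0959  0.102 ] w 0.0445 t 14.5
[0.4293 0.0064] [0.0237 0.0468] 83.2
```

D has cells (about 0.46 kg), so it goes to bay1.

```bash
python3 -m jog '[[[0.1906,0.066,0.06,0,0,-10,200],[0.1906,0.066,0.06,0,0,-10,200],[0.1906,0.066,0.06,0,0,-10,200],[0.1906,0.066,0.06,0,0,-10,200],[0.1906,0.066,0.06,0,0,-10,200],[0.1906,0.066,0.06,0,0,-10,200],[0.1906,0.066,0.06,0,0,-10,200],[0.1906,0.066,0.06,0,0,-10,200],[0.1906,0.066,0.06,0,0,-10,200]]]'
cat > held.py <<'E'
from h import *
m=bot.camera_model("wrist"); im=bot.camera("wrist"); o=bot.get_obs(); p=o["eef_pos"]; print(p.round(4),"yaw",np.degrees(2*np.arctan2(o["tool_rot"][1],o["tool_rot"][0])))
print("held",labels(m,im,45,p[2]-.0131+.06)[:2])
print("bays",bays(m,im))
E
python3 held.py
```

```text
clock: 15.25
eef_pos: [0.6288, -0.0302, 0.1614]
tool_rot: [0.719, 0.695, -0.001, -0.001]
ft_force: [0.0, 0.0, -4.8]
grip_width: 0.0445
[ 0.6287 -0.0303  0.1618] yaw 88.02645563171257
held [(array([ 0.629 , -0.0287], dtype=float32), array([0.0233, 0.0465], dtype=float32), 88.1), (array([ 0.6282, -0.056 ], dtype=float32), array([0.029 , 0.0569], dtype=float32), 178.4)]
bays [(array([0.6196, 0.0541]), 379), (array([0.644 , 0.0533]), 382), (array([0.4518, 0.0396]), 33), (array([ 0.6133, -0.0154]), 175), (array([ 0.6452, -0.0165]), 176), (array([ 0.3278, -0.0697]), 288)]
```

```bash
python3 -m jog '[[[0.001,-0.0013,-0.04,0,0,0,200],[0.001,-0.0013,-0.075,0,0,0,200],[0.001,-0.0013,-0.095,0,0,0,200],[0.001,-0.0013,-0.1,0,0,0,200],[0.001,-0.0013,-0.105,0,0,0,200],[0.001,-0.0013,-0.11,0,0,0,200],[0.001,-0.0013,-0.115,0,0,0,200],[0.001,-0.0013,-0.115,0,0,0,200],[0.001,-0.0013,-0.115,0,0,0,200]]]'; python3 weigh.py
```

```text
clock: 16.05
eef_pos: [0.6301, -0.0314, 0.048]
tool_rot: [0.719, 0.695, -0.001, -0.001]
ft_force: [-4.1, 0.3, -3.9]
grip_width: 0.0448
F [-5.66 -0.68 -3.59] tcp [ 0.6301 -0.0314  0.048 ] w 0.0444 t 16.35
[ 0.6295 -0.0502] [0.0296 0.059 ] 88.0
```

```bash
python3 -m jog '[[[-0.001,0,0,0,0,0,200],[-0.001,0,-0.004,0,0,0,200],[-0.001,0,-0.008,0,0,0,200],[-0.001,0,-0.011,0,0,0,200],[-0.001,0,-0.013,0,0,0,200],[-0.001,0,-0.0135,0,0,0,200],[-0.001,0,-0.0135,0,0,0,200]]]'; python3 weigh.py
```

```text
clock: 16.93
eef_pos: [0.6302, -0.0309, 0.0368]
tool_rot: [0.719, 0.695, 0.0, 0.0]
ft_force: [-7.5, 1.0, 7.6]
grip_width: 0.0444
F [-7.81  0.99  6.59] tcp [ 0.6302 -0.0309  0.0368] w 0.0444 t 17.2333
[ 0.6298 -0.0434] [0.0275 0.0553] 87.9
```

```bash
python3 -m jog '[[[-0.001,0,0,0,0,0,200],[-0.002,0,0,0,0,0,200],[-0.002,0,0.0,0,0,0,200]]]'; python3 weigh.py; python3 -m jog '[[[0,0,0,0,0,0,0],[0,0,0,0,0,0,0],[0,0,0,0,0,0,0],[0,0,0,0,0,0,0],[0,0,0.03,0,0,0,0],[0,0,0.07,0,0,0,0],[0,0,0.11,0,0,0,0],[0,0,0.13,0,0,0,0],[0,0,0.13,0,0,0,0]]]'
python3 - <<'E'
from h import *
m=bot.camera_model("wrist"); im=bot.camera("wrist"); cv2.imwrite("pics/w6.png",im)
for z in(.082,.086): print([r for r in labels(m,im,45,z) if abs(r[0][0]-.63)<.03])
E
```

```text
clock: 17.48
eef_pos: [0.6301, -0.031, 0.0369]
tool_rot: [0.719, 0.695, 0.002, 0.002]
ft_force: [-5.4, 1.3, 6.3]
grip_width: 0.045
F [-4.71  1.41  7.2 ] tcp [ 0.63   -0.031   0.0369] w 0.0446 t 17.7833
[ 0.6296 -0.0434] [0.0276 0.0553] 87.8
clock: 18.53
eef_pos: [0.6327, -0.0315, 0.1713]
tool_rot: [0.719, 0.695, 0.005, 0.005]
ft_force: [0.6, 0.1, 0.6]
grip_width: 0.0852
[(array([ 0.6302, -0.0302], dtype=float32), array([0.0244, 0.0478], dtype=float32), 88.1), (array([ 0.627 , -0.1143], dtype=float32), array([0.0243, 0.0484], dtype=float32), 88.4)]
[(array([ 0.6303, -0.0291], dtype=float32), array([0.024 , 0.0471], dtype=float32), 88.1), (array([ 0.6271, -0.1119], dtype=float32), array([0.0239, 0.0476], dtype=float32), 88.4)]
```

Both seated cases measure level and 84 mm apart. Next, case C.

```bash
python3 -m jog '[[[-0.2005,0.037,-0.05,0,0,-5,0],[-0.2005,0.037,-0.05,0,0,-5,0],[-0.2005,0.037,-0.05,0,0,-5,0],[-0.2005,0.037,-0.05,0,0,-5,0],[-0.2005,0.037,-0.05,0,0,-5,0],[-0.2005,0.037,-0.05,0,0,-5,0],[-0.2005,0.037,-0.05,0,0,-5,0],[-0.2005,0.037,-0.05,0,0,-5,0]]]'
python3 - <<'E'
from h import *
m=bot.camera_model("wrist"); im=bot.camera("wrist"); o=bot.get_obs(); print(o["eef_pos"],o["ft_force"])
[print(*r) for r in labels(m,im)]
E
```

```text
clock: 19.25
eef_pos: [0.4275, 0.0058, 0.1134]
tool_rot: [0.748, 0.663, -0.0, -0.0]
ft_force: [0.8, 0.6, 1.4]
grip_width: 0.0849
[0.42913109 0.00575886 0.11409848] [-0.05552544  0.83902108 -0.4808527 ]
[0.4272 0.0934] [0.0231 0.0464] 80.8
[0.4289 0.0057] [0.0231 0.0464] 83.4
```

```bash
python3 -m jog '[[[0,0,-0.04,0,0,0,0],[0,0,-0.08,0,0,0,0],[0,0,-0.1,0,0,0,0],[0,0,-0.102,0,0,0,0],[0,0,-0.102,0,0,0,200],[0,0,-0.102,0,0,0,200],[0,0,-0.102,0,0,0,200],[0,0,-0.102,0,0,0,200],[0,0,-0.102,0,0,0,200],[0,0,-0.102,0,0,0,200]]]'
python3 -m jog '[[[0,0,0.03,0,0,0,200],[0,0,0.06,0,0,0,200],[0,0,0.09,0,0,0,200],[0,0,0.09,0,0,0,200],[0,0,0.09,0,0,0,200],[0,0,0.09,0,0,0,200],[0,0,0.09,0,0,0,200],[0,0,0.09,0,0,0,200]]]'; python3 weigh.py
```

```text
clock: 20.13
eef_pos: [0.4304, 0.0058, 0.014]
tool_rot: [0.749, 0.663, 0.002, 0.002]
ft_force: [0.9, -0.5, 5.9]
grip_width: 0.045
clock: 20.8
eef_pos: [0.4265, 0.0058, 0.1007]
tool_rot: [0.749, 0.663, -0.001, -0.001]
ft_force: [-0.8, 0.1, -0.9]
grip_width: 0.0447
F [ 0.16 -0.12 -1.06] tcp [0.4275 0.0058 0.1016] w 0.0449 t 21.1
[0.4274 0.0934] [0.0236 0.0468] 80.8
```

C is empty (about 0.1 kg), so it goes to the tray's near slot.

```bash
python3 -m jog '[[[-0.03,-0.356,0.03,0,0,8,200],[-0.03,-0.356,0.03,0,0,8,200],[-0.03,-0.356,0.03,0,0,8,200],[-0.03,-0.356,0.03,0,0,8,200],[-0.03,-0.356,0.03,0,0,8,200],[-0.03,-0.356,0.03,0,0,8,200],[-0.03,-0.356,0.03,0,0,8,200],[-0.03,-0.356,0.03,0,0,8,200],[-0.03,-0.356,0.03,0,0,8,200],[-0.03,-0.356,0.03,0,0,8,200]]]'
python3 - <<'E'
from h import *
m=bot.camera_model("wrist"); im=bot.camera("wrist"); o=bot.get_obs(); p=o["eef_pos"]; print(p)
M=np.array([.493,-.347]); a=np.radians(1.8); R=np.array([[np.cos(a),-np.sin(a)],[np.sin(a),np.cos(a)]])
q=[proj(m,[*(M+R@np.array(s)*[.15,.065] if 0 else M+R@(np.array(s)*[.15,.065])),.028])[0] for s in((-1,-1),(1,-1),(1,1),(-1,1))]
cv2.polylines(im,[np.int32(q)],True,(0,0,255),1); cv2.imwrite("pics/w7.png",im)
E
```

```text
clock: 21.93
eef_pos: [0.3976, -0.3568, 0.1324]
tool_rot: [0.703, 0.711, -0.001, 0.002]
ft_force: [0.7, -1.0, -1.0]
grip_width: 0.0444
[ 0.3973889  -0.35347156  0.13179376]
```

View pics/w7.png

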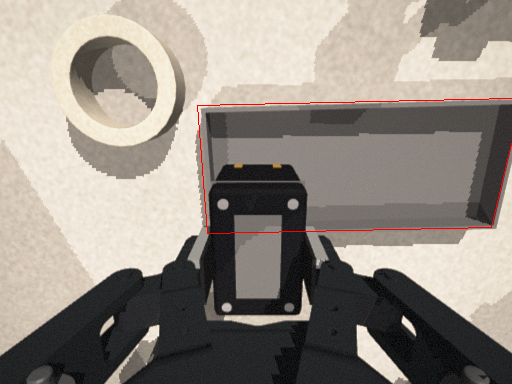

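The red outline (my tray estimate) matches the tray rim, so it is safe to lower here.

```bash
python3 -m jog '[[[0,0.003,-0.04,0,0,0,200],[0,0.003,-0.08,0,0,0,200],[0,0.003,-0.105,0,0,0,200],[0,0.003,-0.11,0,0,0,200],[0,0.003,-0.114,0,0,0,200],[0,0.003,-0.114,0,0,0,200],[0,0.003,-0.114,0,0,0,200]]]'; python3 weigh.py; python3 -m jog '[[[0,0,-0.001,0,0,0,80],[0,0,-0.001,0,0,0,80],[0,0,-0.001,0,0,0,80],[0,0,-0.001,0,0,0,80],[0,0,0.03,0,0,0,80],[0,0,0.07,0,0,0,80],[0,0,0.11,0,0,0,0],[0,0,0.11,0,0,0,0]]]'
python3 - <<'E'
from h import *
m=bot.camera_model("wrist"); im=bot.camera("wrist"); print([r for r in labels(m,im,45,.064)],bot.get_obs()["eef_pos"])
mt=bot.camera_model("top"); t=bot.camera("top");[print(*r) for r in labels(mt,t)]
E
```

```text
clock: 22.57
eef_pos: [0.3981, -0.3463, 0.0188]
tool_rot: [0.7, 0.714, 0.0, 0.0]
ft_force: [0.4, -0.9, -0.5]
grip_width: 0.0448
F [-0.02 -0.34 -1.18] tcp [ 0.398  -0.3471  0.0181] w 0.0446 t 22.8667
[ 0.3982 -0.3501] [0.0242 0.0485] 91.0
[ 0.402  -0.3859] [0.0248 0.0573] 25.8
clock: 23.53
eef_pos: [0.4019, -0.3509, 0.1363]
tool_rot: [0.701, 0.714, 0.0, 0.007]
ft_force: [1.2, -1.9, 0.2]
grip_width: 0.0803
[(array([ 0.3978, -0.3475], dtype=float32), array([0.0241, 0.0474], dtype=float32), 90.9)] [ 0.4007755  -0.34996079  0.13312285]
[0.4436 0.1855] [0.026  0.0489] 97.0
[0.465  0.1128] [0.0262 0.0487] 84.0
[ 0.6362 -0.0306] [0.0251 0.0477] 88.8
[ 0.6331 -0.1164] [0.0241 0.047 ] 88.8
[ 0.398  -0.3492] [0.0257 0.0487] 88.8
```

Case B has been knocked to (0.465,0.113), angle 84°, close to A. Fetch B next.

```bash
python3 -m jog '[[[0.066,0.46,0,0,0,-7,0],[0.066,0.46,0,0,0,-7,0],[0.066,0.46,0,0,0,-7,0],[0.066,0.46,0,0,0,-7,0],[0.066,0.46,0,0,0,-7,0],[0.066,0.46,0,0,0,-7,0],[0.066,0.46,0,0,0,-7,0],[0.066,0.46,0,0,0,-7,0],[0.066,0.46,0,0,0,-7,0],[0.066,0.46,0,0,0,-7,0]]]'
python3 -m jog '[[[0,0.055,0,0,0,0,0],[0,0.055,0,0,0,0,0],[0,0.055,0,0,0,0,0],[0,0.055,0,0,0,0,0]]]'
python3 - <<'E'
from h import *
m=bot.camera_model("wrist"); im=bot.camera("wrist"); o=bot.get_obs(); print(o["eef_pos"],o["ft_force"],"yaw",np.degrees(2*np.arctan2(o["tool_rot"][1],o["tool_rot"][0])))
[print(*r) for r in labels(m,im)]
E
```

```text
clock: 24.47
eef_pos: [0.4552, 0.0653, 0.1264]
tool_rot: [0.743, 0.67, -0.001, -0.001]
ft_force: [1.4, -0.7, -0.0]
grip_width: 0.0857
clock: 24.8
eef_pos: [0.4553, 0.1188, 0.1264]
tool_rot: [0.742, 0.67, -0.002, -0.001]
ft_force: [-0.0, 0.6, 0.1]
grip_width: 0.0857
[0.45555303 0.11792259 0.12667409] [-0.76597561  0.46187888  0.61416034] yaw 84.08817983570637
[0.4437 0.1858] [0.0233 0.0465] 96.9
[0.4654 0.1126] [0.0229 0.0467] 84.1
```

```bash
python3 -m jog '[[[0.0098,-0.0055,-0.03,0,0,0,0],[0.0098,-0.0055,-0.07,0,0,0,0],[0.0098,-0.0055,-0.105,0,0,0,0],[0.0098,-0.0055,-0.1145,0,0,0,0],[0.0098,-0.0055,-0.1145,0,0,0,200],[0.0098,-0.0055,-0.1145,0,0,0,200],[0.0098,-0.0055,-0.1145,0,0,0,200],[0.0098,-0.0055,-0.1145,0,0,0,200],[0.0098,-0.0055,-0.1145,0,0,0,200],[0.0098,-0.0055,-0.1145,0,0,0,200]]]'
python3 -m jog '[[[0,0,0.03,0,0,0,200],[0,0,0.06,0,0,0,200],[0,0,0.09,0,0,0,200],[0,0,0.09,0,0,0,200],[0,0,0.09,0,0,0,200],[0,0,0.09,0,0,0,200],[0,0,0.09,0,0,0,200],[0,0,0.09,0,0,0,200]]]'; python3 weigh.py
```

```text
clock: 25.68
eef_pos: [0.4689, 0.1134, 0.0159]
tool_rot: [0.743, 0.669, 0.002, 0.001]
ft_force: [-0.7, -0.3, 7.2]
grip_width: 0.0444
clock: 26.35
eef_pos: [0.4652, 0.1128, 0.1021]
tool_rot: [0.743, 0.67, -0.001, -0.001]
ft_force: [-0.0, 0.4, -1.2]
grip_width: 0.0448
F [ 0.28 -0.   -0.86] tcp [0.4662 0.113  0.103 ] w 0.0446 t 26.65
[0.4438 0.1859] [0.0239 0.0471] 97.0
```

B is empty, so it goes to the tray's middle slot.

```bash
python3 -m jog '[[[0.027,-0.40,0.03,0,0,8,200],[0.027,-0.40,0.03,0,0,8,200],[0.027,-0.40,0.03,0,0,8,200],[0.027,-0.40,0.03,0,0,8,200],[0.027,-0.40,0.03,0,0,8,200],[0.027,-0.40,0.03,0,0,8,200],[0.027,-0.40,0.03,0,0,8,200],[0.027,-0.40,0.03,0,0,8,200],[0.027,-0.40,0.03,0,0,8,200],[0.027,-0.40,0.03,0,0,8,200]]]'
python3 -m jog '[[[0,-0.06,0,0,0,0,200],[0,-0.06,0,0,0,0,200],[0,-0.06,0,0,0,0,200],[0,-0.06,0,0,0,0,200],[0,-0.06,0,0,0,0,200]]]'; python3 held.py
```

```text
clock: 27.48
eef_pos: [0.4933, -0.2904, 0.1336]
tool_rot: [0.695, 0.719, -0.0, 0.001]
ft_force: [0.6, 0.6, -0.9]
grip_width: 0.0449
clock: 27.9
eef_pos: [0.4931, -0.3463, 0.1329]
tool_rot: [0.694, 0.72, 0.0, -0.001]
ft_force: [0.6, 0.3, -0.0]
grip_width: 0.0447
[ 0.4933 -0.3458  0.1331] yaw 92.12036984667235
held [(array([ 0.4933, -0.3453], dtype=float32), array([0.0232, 0.0464], dtype=float32), 91.7), (array([ 0.4943, -0.3718], dtype=float32), array([0.0304, 0.057 ], dtype=float32), 2.8)]
bays [(array([ 0.3879, -0.3109]), 35), (array([ 0.4108, -0.3107]), 40), (array([ 0.4731, -0.3336]), 73), (array([ 0.5116, -0.3322]), 76)]
```

```bash
python3 -m jog '[[[0,0,-0.04,0,0,0,200],[0,0,-0.08,0,0,0,200],[0,0,-0.105,0,0,0,200],[0,0,-0.111,0,0,0,200],[0,0,-0.116,0,0,0,200],[0,0,-0.116,0,0,0,200],[0,0,-0.116,0,0,0,200]]]'; python3 -m jog '[[[0,0,0,0,0,0,80],[0,0,0,0,0,0,80],[0,0,0,0,0,0,80],[0,0,0,0,0,0,80],[0,0,0.03,0,0,0,80],[0,0,0.07,0,0,0,80],[0,0,0.11,0,0,0,0],[0,0,0.11,0,0,0,0]]]'
python3 - <<'E'
from h import *
m=bot.camera_model("wrist"); im=bot.camera("wrist"); print([r for r in labels(m,im,45,.064)],bot.get_obs()["eef_pos"])
mt=bot.camera_model("top"); t=bot.camera("top");[print(*r) for r in labels(mt,t)]
E
```

```text
clock: 28.53
eef_pos: [0.4931, -0.3451, 0.0198]
tool_rot: [0.694, 0.72, -0.0, -0.0]
ft_force: [-3.9, 3.1, 6.7]
grip_width: 0.045
clock: 29.2
eef_pos: [0.4982, -0.3501, 0.1367]
tool_rot: [0.694, 0.72, 0.001, 0.008]
ft_force: [1.1, -1.6, 0.9]
grip_width: 0.0807
[(array([ 0.4937, -0.3456], dtype=float32), array([0.0245, 0.0481], dtype=float32), 92.4), (array([ 0.3971, -0.3475], dtype=float32), array([0.0247, 0.0483], dtype=float32), 91.0)] [ 0.49695693 -0.34930948  0.13322   ]
[0.4437 0.1855] [0.026  0.0488] 97.0
[ 0.6367 -0.0311] [0.026  0.0486] 88.8
[ 0.6333 -0.1164] [0.0261 0.0485] 88.0
[ 0.4941 -0.3474] [0.0261 0.0489] 91.1
```

Now case A.

```bash
python3 -m jog '[[[-0.05,0.4,0,0,0,5,0],[-0.05,0.4,0,0,0,5,0],[-0.05,0.4,0,0,0,5,0],[-0.05,0.4,0,0,0,5,0],[-0.05,0.4,0,0,0,5,0],[-0.05,0.4,0,0,0,5,0],[-0.05,0.4,0,0,0,5,0],[-0.05,0.4,0,0,0,5,0],[-0.05,0.4,0,0,0,5,0],[-0.05,0.4,0,0,0,5,0]]]'
python3 -m jog '[[[0,0.133,0,0,0,0,0],[0,0.133,0,0,0,0,0],[0,0.133,0,0,0,0,0],[0,0.133,0,0,0,0,0],[0,0.133,0,0,0,0,0],[0,0.133,0,0,0,0,0]]]'
python3 - <<'E'
from h import *
m=bot.camera_model("wrist"); im=bot.camera("wrist"); o=bot.get_obs(); print(o["eef_pos"],o["ft_force"],"yaw",np.degrees(2*np.arctan2(o["tool_rot"][1],o["tool_rot"][0])))
[print(*r) for r in labels(m,im)]
E
```

```text
clock: 30.13
eef_pos: [0.4411, 0.0559, 0.1258]
tool_rot: [0.661, 0.75, -0.001, -0.002]
ft_force: [1.2, -0.9, -0.6]
grip_width: 0.0852
clock: 30.63
eef_pos: [0.4422, 0.1856, 0.126]
tool_rot: [0.662, 0.75, -0.002, -0.0]
ft_force: [0.2, -0.3, -0.5]
grip_width: 0.0854
[0.442431   0.18483697 0.12621926] [-0.31537084 -0.36832524 -0.04238054] yaw 97.04773540162228
[0.4438 0.1852] [0.0232 0.0464] 97.1
```

```bash
python3 -m jog '[[[0.0012,0.0004,-0.03,0,0,0,0],[0.0012,0.0004,-0.07,0,0,0,0],[0.0012,0.0004,-0.105,0,0,0,0],[0.0012,0.0004,-0.114,0,0,0,0],[0.0012,0.0004,-0.114,0,0,0,200],[0.0012,0.0004,-0.114,0,0,0,200],[0.0012,0.0004,-0.114,0,0,0,200],[0.0012,0.0004,-0.114,0,0,0,200],[0.0012,0.0004,-0.114,0,0,0,200],[0.0012,0.0004,-0.114,0,0,0,200]]]'
python3 -m jog '[[[0,0,0.03,0,0,0,200],[0,0,0.06,0,0,0,200],[0,0,0.09,0,0,0,200],[0,0,0.09,0,0,0,200],[0,0,0.09,0,0,0,200],[0,0,0.09,0,0,0,200],[0,0,0.09,0,0,0,200],[0,0,0.09,0,0,0,200]]]'; python3 weigh.py
```

```text
clock: 31.52
eef_pos: [0.4471, 0.1871, 0.016]
tool_rot: [0.662, 0.749, 0.002, 0.001]
ft_force: [0.3, -0.8, 7.8]
grip_width: 0.0446
clock: 32.18
eef_pos: [0.4436, 0.186, 0.1023]
tool_rot: [0.662, 0.749, -0.001, -0.001]
ft_force: [0.2, 0.0, -1.6]
grip_width: 0.045
F [ 0.13  0.37 -0.56] tcp [0.4445 0.1863 0.103 ] w 0.0447 t 32.4833
[0.5835 0.035 ] [0.0204 0.0526] 136.2
```

A is empty, so it goes to the far tray slot.

```bash
python3 -m jog '[[[0.03,-0.36,0.04,0,0,-5,200],[0.03,-0.36,0.04,0,0,-5,200],[0.03,-0.36,0.04,0,0,-5,200],[0.03,-0.36,0.04,0,0,-5,200],[0.03,-0.36,0.04,0,0,-5,200],[0.03,-0.36,0.04,0,0,-5,200],[0.03,-0.36,0.04,0,0,-5,200],[0.03,-0.36,0.04,0,0,-5,200],[0.03,-0.36,0.04,0,0,-5,200],[0.03,-0.36,0.04,0,0,-5,200]]]'
python3 -m jog '[[[0.11,-0.17,0,0,0,0,200],[0.11,-0.17,0,0,0,0,200],[0.11,-0.17,0,0,0,0,200],[0.11,-0.17,0,0,0,0,200],[0.11,-0.17,0,0,0,0,200],[0.11,-0.17,0,0,0,0,200],[0.11,-0.17,0,0,0,0,200],[0.11,-0.17,0,0,0,0,200]]]'; python3 held.py
```

```text
clock: 33.32
eef_pos: [0.4758, -0.1794, 0.1442]
tool_rot: [0.697, 0.717, -0.0, 0.002]
ft_force: [0.4, -0.4, -0.9]
grip_width: 0.0445
clock: 33.98
eef_pos: [0.5842, -0.3426, 0.1422]
tool_rot: [0.694, 0.72, -0.0, -0.001]
ft_force: [-1.0, 0.9, -0.6]
grip_width: 0.0447
[ 0.5842 -0.3422  0.1431] yaw 92.11114759475575
held [(array([ 0.5844, -0.3417], dtype=float32), array([0.0231, 0.0459], dtype=float32), 92.0), (array([ 0.5853, -0.3675], dtype=float32), array([0.0304, 0.0568], dtype=float32), 2.9)]
bays [(array([ 0.3899, -0.3106]), 41), (array([ 0.4131, -0.3104]), 40), (array([ 0.4835, -0.3092]), 34), (array([ 0.5069, -0.3084]), 34), (array([ 0.5633, -0.3327]), 72), (array([ 0.6029, -0.3312]), 70)]
```

```bash
python3 -m jog '[[[0,0,-0.04,0,0,0,200],[0,0,-0.08,0,0,0,200],[0,0,-0.115,0,0,0,200],[0,0,-0.121,0,0,0,200],[0,0,-0.125,0,0,0,200],[0,0,-0.125,0,0,0,200],[0,0,-0.125,0,0,0,200]]]'; python3 -m jog '[[[0,0,0,0,0,0,80],[0,0,0,0,0,0,80],[0,0,0,0,0,0,80],[0,0,0,0,0,0,80],[0,0,0.03,0,0,0,80],[0,0,0.07,0,0,0,80],[0,0,0.11,0,0,0,0],[0,0,0.15,0,0,0,0],[0,0,0.15,0,0,0,0]]]'
python3 - <<'E'
from h import *
m=bot.camera_model("wrist"); im=bot.camera("wrist"); print([r for r in labels(m,im,45,.064)],bot.get_obs()["eef_pos"])
s=bot.camera("side"); t=bot.camera("top");mt=bot.camera_model("top");[print(*r) for r in labels(mt,t)]
cv2.imwrite("pics/s8.png",np.hstack([cv2.resize(s[90:290,140:365],(400,356)),cv2.resize(t[140:280,165:425],(390,356))]))
# ring and knob in top view: bright knob
g=cv2.cvtColor(t,cv2.COLOR_BGR2GRAY)[145:190,175:215]
n,_,st,ce=cv2.connectedComponentsWithStats((g>120).astype(np.uint8)); print([(st[i,4],ray(mt,ce[i]+[175,145],.0885)[0,:2].round(4)) for i in range(1,n) if 5<st[i,4]<150])
n,_,st,ce=cv2.connectedComponentsWithStats((g<50).astype(np.uint8)); print([(st[i],ray(mt,ce[i]+[175,145],.07)[0,:2].round(4)) for i in range(1,n) if st[i,4]>50])
E
```

```text
clock: 34.62
eef_pos: [0.585, -0.3425, 0.0204]
tool_rot: [0.694, 0.72, 0.0, 0.001]
ft_force: [0.3, 0.3, -1.1]
grip_width: 0.0447
clock: 35.37
eef_pos: [0.589, -0.3462, 0.1795]
tool_rot: [0.694, 0.72, 0.002, 0.008]
ft_force: [1.3, -1.1, 1.9]
grip_width: 0.0858
[(array([ 0.5857, -0.3439], dtype=float32), array([0.0244, 0.0479], dtype=float32), 91.9), (array([ 0.4932, -0.3455], dtype=float32), array([0.0247, 0.0479], dtype=float32), 91.9), (array([ 0.3966, -0.3472], dtype=float32), array([0.0247, 0.048 ], dtype=float32), 90.7), (array([ 0.7989, -0.4098], dtype=float32), array([0.0201, 0.0482], dtype=float32), 78.3)] [ 0.58795836 -0.34558801  0.17561171]
[ 0.6367 -0.0311] [0.026  0.0486] 88.8
[ 0.6334 -0.1163] [0.0259 0.0486] 87.5
[ 0.5861 -0.3457] [0.0256 0.0483] 88.8
[(np.int32(41), array([0.5848, 0.2048]))]
[(array([  9,  10,  22,  22, 266], dtype=int32), array([0.6299, 0.1561]))]
```

View pics/s8.png

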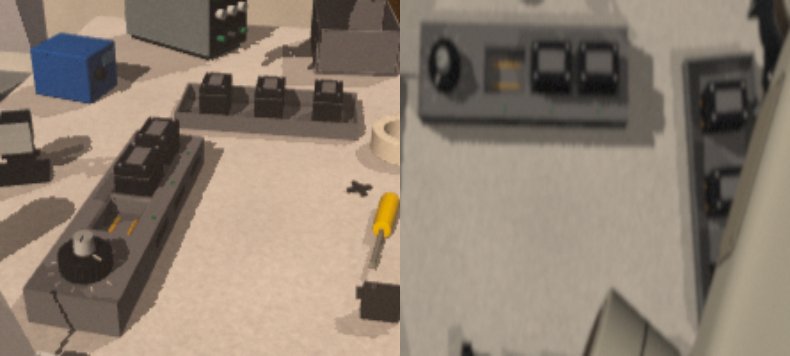

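All five cases are sorted: two in bays and three standing in the tray. Next is the ring. Move above the control, yawed about +88° so that joint 6 can turn clockwise by about 145°.

```bash
python3 -m jog '[[[0,0.3,0.07,0,0,44,0],[0,0.3,0.07,0,0,44,0],[0,0.3,0.07,0,0,44,0],[0,0.3,0.07,0,0,44,0],[0,0.3,0.07,0,0,44,0],[0,0.3,0.07,0,0,44,0],[0,0.3,0.07,0,0,44,0],[0,0.3,0.07,0,0,44,0],[0,0.3,0.07,0,0,44,0]]]'
python3 -m jog '[[[0.047,0.2,-0.02,0,0,44,0],[0.047,0.2,-0.02,0,0,44,0],[0.047,0.2,-0.02,0,0,44,0],[0.047,0.2,-0.02,0,0,44,0],[0.047,0.2,-0.02,0,0,44,0],[0.047,0.2,-0.02,0,0,44,0],[0.047,0.2,-0.02,0,0,44,0],[0.047,0.2,-0.02,0,0,44,0],[0.047,0.2,-0.02,0,0,44,0]]]'
python3 - <<'E'
from h import *
m=bot.camera_model("wrist"); im=bot.camera("wrist"); o=bot.get_obs(); print(o["eef_pos"],o["joint_pos"].round(3),"yaw",np.degrees(2*np.arctan2(o["tool_rot"][1],o["tool_rot"][0])))
np.save("m9.npy",np.array([m["K"],np.array(m["T"])[:3,:3],np.diag(np.array(m["T"])[:3,3])])); cv2.imwrite("pics/w9.png",im)
E
```

```text
clock: 36.27
eef_pos: [0.5842, -0.0392, 0.2377]
tool_rot: [0.371, 0.929, 0.0, -0.001]
ft_force: [0.1, -0.2, -0.0]
grip_width: 0.0857
clock: 37.02
eef_pos: [0.6314, 0.1545, 0.2174]
tool_rot: [0.002, 1.0, -0.001, -0.001]
ft_force: [0.4, 0.1, -0.3]
grip_width: 0.0853
[0.6315681  0.15441367 0.21802103] [ 0.24   0.554  0.504  1.522 -0.     0.243] yaw 179.80155073718643
```

View pics/w9.png

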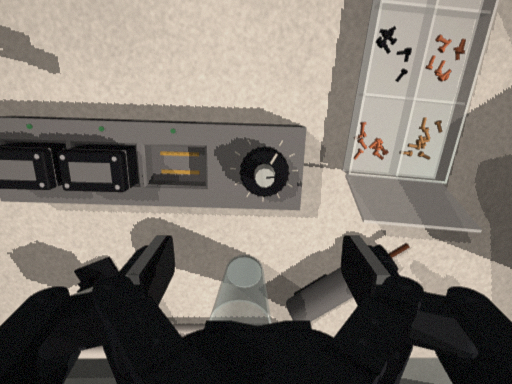

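The ring is at (264,171) with the inner knob at (265,179). Fit both.

```bash
python3 - <<'E'
from h import *
m=bot.camera_model("wrist"); im=cv2.imread("pics/w9.png"); g=cv2.cvtColor(im,cv2.COLOR_BGR2GRAY)
x0,y0=228,138; c=cv2.resize(g[y0:208,x0:300],None,fx=4,fy=4,interpolation=cv2.INTER_CUBIC)
for lo in(40,55,70):
    cs,_=cv2.findContours((c<lo).astype(np.uint8),cv2.RETR_EXTERNAL,cv2.CHAIN_APPROX_NONE); k=max(cs,key=cv2.contourArea)
    h=cv2.convexHull(k); px=(h.reshape(-1,2)+.5)/4-.5+[x0,y0]
    for z in (.07,.046):
        p=ray(m,px,z)[:,:2].astype(np.float32); print(lo,z,cv2.minEnclosingCircle(p),cv2.fitEllipse(p)[:2])
cs,_=cv2.findContours((c>150).astype(np.uint8),cv2.RETR_EXTERNAL,cv2.CHAIN_APPROX_NONE)
for k in cs:
    if cv2.contourArea(k)>400:
        px=(k.reshape(-1,2)+.5)/4-.5+[x0,y0]; print("light",px.mean(0),cv2.minEnclosingCircle(ray(m,px,.0885)[:,:2].astype(np.float32)))
E
```

```text
40 0.07 ((0.6338834762573242, 0.16163510084152222), 0.029693257063627243) ((0.6341314315795898, 0.16158542037010193), (0.05638659745454788, 0.05887284874916077))
40 0.046 ((0.6394267678260803, 0.16211561858654022), 0.0319276861846447) ((0.6396934390068054, 0.16206218302249908), (0.06064401566982269, 0.06331799924373627))
55 0.07 ((0.6337581872940063, 0.16164478659629822), 0.03018607385456562) ((0.6340088844299316, 0.1614835411310196), (0.05727590620517731, 0.05986664071679115))
55 0.046 ((0.6392920613288879, 0.1621260643005371), 0.03245769813656807) ((0.639561653137207, 0.16195262968540192), (0.061600469052791595, 0.06438682228326797))
70 0.07 ((0.6266975402832031, 0.15374094247817993), 0.04068094119429588) ((0.629071056842804, 0.15202994644641876), (0.06184220686554909, 0.08331137150526047))
70 0.046 ((0.6316983103752136, 0.15362542867660522), 0.04374496266245842) ((0.634251058101654, 0.1517852544784546), (0.06651154905557632, 0.08960170298814774))
light [265.19128788 177.25852273] ((0.6362159848213196, 0.162289097905159), 0.010421399027109146)
```

```bash
python3 -m jog '[[[0.004,0.0074,0,0,0,0,60],[0.004,0.0074,-0.03,0,0,0,60],[0.004,0.0074,-0.07,0,0,0,60],[0.004,0.0074,-0.11,0,0,0,60],[0.004,0.0074,-0.15,0,0,0,60],[0.004,0.0074,-0.17,0,0,0,60],[0.004,0.0074,-0.18,0,0,0,60],[0.004,0.0074,-0.18,0,0,0,60],[0.004,0.0074,-0.18,0,0,0,60]]]'
python3 - <<'E'
from h import *
o=bot.get_obs(); print(o["eef_pos"],o["ft_force"],o["ft_torque"],o["grip_width"])
a=bot.camera("side"); b=bot.camera("wrist"); ms=bot.camera_model("side")
for z in(.046,.07): cv2.circle(a,tuple(np.int32(proj(ms,[[.6355,.1618,z]])[0])),1,(0,0,255),-1)
cv2.imwrite("pics/s10.png",np.hstack([cv2.resize(a[140:280,120:245],(429,480),interpolation=cv2.INTER_CUBIC),cv2.resize(b[150:330,180:335],(370,430)).copy() if 0 else cv2.resize(b[100:340,165:350],(370,480),interpolation=cv2.INTER_CUBIC)]))
E
```

```text
clock: 37.82
eef_pos: [0.6367, 0.1637, 0.0395]
tool_rot: [0.0, 1.0, 0.0, 0.001]
ft_force: [0.4, -0.6, 0.3]
grip_width: 0.0652
[0.63665923 0.16365124 0.03954043] [ 0.40943898 -0.63874735  0.33596267] [ 0.00060681  0.05274714 -0.02952562] 0.06524276979497147
```

View pics/s10.png

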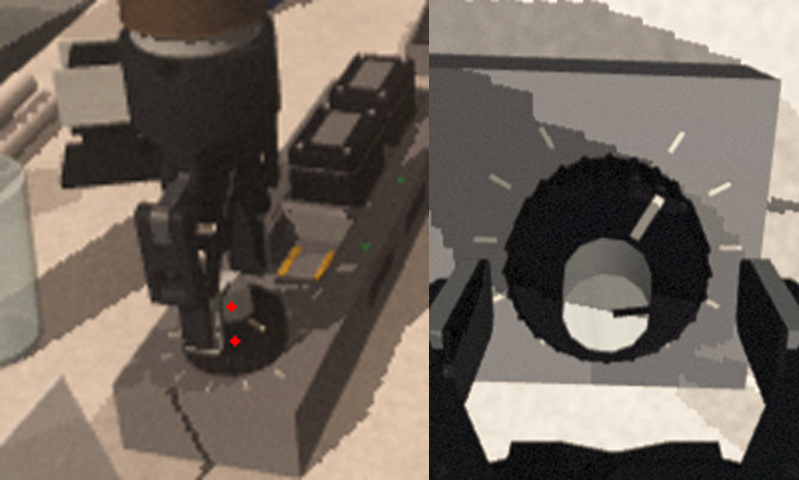

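```bash
python3 - <<'E'
from h import *
ms=bot.camera_model("side"); f=lambda P:((proj(ms,[P])[0]-[120,140])*[429/125,480/140]).round(0)
for z in(.046,.055,.065,.075): print(z,f([.6365,.1637+.036,z]))
print("x+.01",f([.6465,.1997,.06]), "ring top rim +y,-y,+x,-x",[f([.6355+a,.1618+b,.07]) for a,b in((0,.028),(0,-.028),(.028,0),(-.028,0))])
mw=bot.camera_model("wrist"); w=lambda P:((proj(mw,[P])[0]-[165,100])*2).round(0)+[429,0]
print("wrist: ring c top",w([.6355,.1618,.07]),w([.6355,.1618,.046]),"knob top",w([.6355,.1618,.0885])," pads",[w([.6365,.1637+s*.0325,z]) for z in(.055,.065,.1) for s in(-1,1)])
E
```

```text
0.046 [208. 384.]
0.055 [207. 371.]
0.065 [205. 356.]
0.075 [203. 341.]
x+.01 [188. 361.] ring top rim +y,-y,+x,-x [array([212., 337.]), array([247., 278.]), array([183., 301.]), array([279., 312.])]
wrist: ring c top [604. 273.] [606. 238.] knob top [603. 307.]  pads [array([503., 253.]), array([720., 253.]), array([496., 268.]), array([727., 268.]), array([465., 337.]), array([757., 337.])]
```

The fingertips sit at about TCP+0.030. Lower so the tips reach about 0.053 m (ring spans 0.046–0.070), then grip.

```bash
python3 -m jog '[[[-0.001,-0.0015,-0.005,0,0,0,60],[-0.001,-0.0015,-0.01,0,0,0,60],[-0.001,-0.0015,-0.014,0,0,0,60],[-0.001,-0.0015,-0.014,0,0,0,60]]]'
python3 -m jog '[[[0,0,0,0,0,0,80],[0,0,0,0,0,0,100],[0,0,0,0,0,0,140],[0,0,0,0,0,0,180],[0,0,0,0,0,0,180],[0,0,0,0,0,0,180]]]'
python3 - <<'E'
from h import *
o=bot.get_obs(); print(o["eef_pos"],o["ft_force"],o["ft_torque"],o["grip_width"])
E
```

```text
clock: 38.25
eef_pos: [0.634, 0.1621, 0.0237]
tool_rot: [-0.001, 1.0, -0.0, -0.001]
ft_force: [-0.2, -0.9, 0.0]
grip_width: 0.0652
clock: 38.75
eef_pos: [0.6345, 0.1619, 0.0249]
tool_rot: [-0.0, 1.0, -0.0, -0.0]
ft_force: [-3.6, -2.5, 5.5]
grip_width: 0.0537
[0.63448979 0.16187274 0.02492274] [-3.57214855 -2.51345421  5.50400394] [-0.68795699  0.70562482  0.03342273] 0.05372907669325276
```

Gripped on the ring. Turn clockwise (negative about z).

```bash
python3 -m jog '[[[0,0,0,0,0,-6,180],[0,0,0,0,0,-12,180],[0,0,0,0,0,-18,180],[0,0,0,0,0,-24,180],[0,0,0,0,0,-30,180],[0,0,0,0,0,-36,180],[0,0,0,0,0,-42,180],[0,0,0,0,0,-48,180],[0,0,0,0,0,-48,180]]]'
python3 - <<'E'
from h import *
o=bot.get_obs(); print(o["ft_torque"],o["grip_width"],"yaw",np.degrees(2*np.arctan2(o["tool_rot"][1],o["tool_rot"][0])),o["tau"][5])
E
python3 -m jog '[[[0,0,0,0,0,-6,180],[0,0,0,0,0,-12,180],[0,0,0,0,0,-18,180],[0,0,0,0,0,-24,180],[0,0,0,0,0,-30,180],[0,0,0,0,0,-36,180],[0,0,0,0,0,-36,180]]]'
python3 - <<'E'
from h import *
o=bot.get_obs(); print(o["ft_torque"],o["grip_width"],"yaw",np.degrees(2*np.arctan2(o["tool_rot"][1],o["tool_rot"][0])),o["tau"][5],o["joint_pos"])
cv2.imwrite("pics/w11.png",bot.camera("wrist")[100:340,165:350])
E
```

```text
clock: 39.5
eef_pos: [0.6348, 0.1627, 0.0249]
tool_rot: [0.407, 0.913, 0.0, 0.0]
ft_force: [-1.6, -0.3, 4.8]
grip_width: 0.0535
[-0.33422874  0.64554466 -0.0406833 ] 0.053457513425595314 yaw 131.97357337991443 0.656454898416996
clock: 40.08
eef_pos: [0.6354, 0.163, 0.0249]
tool_rot: [0.668, 0.744, 0.001, 0.0]
ft_force: [-0.5, -0.3, 4.7]
grip_width: 0.0537
[-0.0072323  0.3523656 -0.0897668] 0.05367530397873684 yaw 96.1183235257785 0.6552083417773247 [2.50659651e-01 6.64389423e-01 1.85539848e-01 1.09017933e+00
 9.59841330e-04 1.71467194e+00]
```

```bash
cat > tq.py <<'E'
from h import *
o=bot.get_obs(); print("TQ",o["ft_torque"].round(2),"yaw",np.degrees(2*np.arctan2(o["tool_rot"][1],o["tool_rot"][0])).round(1),round(o["tau"][5],2),o["joint_pos"][5].round(2))
E
python3 -m jog '[[[0,0,0,0,0,-5,180],[0,0,0,0,0,-10,180],[0,0,0,0,0,-15,180],[0,0,0,0,0,-15,180]]]';python3 tq.py
python3 -m jog '[[[0,0,0,0,0,-4,180],[0,0,0,0,0,-8,180],[0,0,0,0,0,-10,180],[0,0,0,0,0,-10,180]]]';python3 tq.py
python3 -m jog '[[[0,0,0,0,0,-4,180],[0,0,0,0,0,-7,180],[0,0,0,0,0,-7,180]]]';python3 tq.py
```

```text
clock: 40.47
eef_pos: [0.6357, 0.163, 0.0249]
tool_rot: [0.759, 0.651, 0.001, 0.0]
ft_force: [1.0, 1.1, 3.2]
grip_width: 0.0534
TQ [ 0.17  0.05 -0.07] yaw 81.2 0.53 1.97
clock: 40.8
eef_pos: [0.6359, 0.163, 0.0249]
tool_rot: [0.813, 0.583, 0.001, 0.0]
ft_force: [1.9, 0.8, 2.8]
grip_width: 0.0538
TQ [ 0.26 -0.16 -0.08] yaw 71.3 0.19 2.15
clock: 41.05
eef_pos: [0.636, 0.1629, 0.0249]
tool_rot: [0.847, 0.532, 0.001, 0.0]
ft_force: [2.4, 1.6, 3.0]
grip_width: 0.0537
TQ [ 0.33 -0.43 -0.06] yaw 64.3 0.3 2.27
```

```bash

python3 -m jog '[[[0,0,0,0,0,-3,180],[0,0,0,0,0,-6,180],[0,0,0,0,0,-6,180]]]'|grep clock;python3 tq.py
python3 -m jog '[[[0,0,0,0,0,-3,180],[0,0,0,0,0,-6,180],[0,0,0,0,0,-6,180]]]'|grep clock;python3 tq.py
python3 -m jog '[[[0,0,0,0,0,-3,180],[0,0,0,0,0,-6,180],[0,0,0,0,0,-6,180]]]'|grep clock;python3 tq.py
```

```text
clock: 41.3
TQ [ 0.24 -0.62  0.98] yaw 58.4 1.41 2.37
clock: 41.55
TQ [ 1.14 -1.66  1.27] yaw 52.5 1.56 2.48
clock: 41.8
TQ [ 1.83 -2.77  1.53] yaw 46.6 1.87 2.58
```

The moment about z jumped from about -0.06 to over 1 N m at yaw 58°. That is the end stop. Open, rise and check.

```bash
python3 -m jog '[[[0,0,0,0,0,0,180],[0,0,0,0,0,0,60],[0,0,0,0,0,0,60],[0,0,0,0,0,0,60],[0,0,0.02,0,0,0,60],[0,0,0.06,0,0,0,60],[0,0,0.1,0,0,0,60],[0,0,0.14,0,0,0,60],[0,0,0.18,0,0,0,60],[0,0,0.18,0,0,0,60]]]'
python3 -m jog '[[[-0.1,-0.1,0,0,0,46,0],[-0.1,-0.1,0,0,0,46,0],[-0.1,-0.1,0,0,0,46,0],[-0.1,-0.1,0,0,0,46,0],[-0.1,-0.1,0,0,0,46,0],[-0.1,-0.1,0,0,0,46,0],[-0.1,-0.1,0,0,0,46,0]]]'
python3 - <<'E'
from h import *
m=bot.camera_model("wrist"); im=bot.camera("wrist"); t=bot.camera("top"); mt=bot.camera_model("top"); s=bot.camera("side")
o=bot.get_obs(); print(o["clock"],o["eef_pos"],o["ft_force"])
c=proj(m,[[.6355,.1618,.075]])[0]; print(c); x,y=np.int32(np.clip(c,45,[466,338]))
[print(*r) for r in labels(m,im,45,.082)]
print("top");[print(*r) for r in labels(mt,t)]
cv2.imwrite("pics/f1.png",np.hstack([cv2.resize(im[y-45:y+45,x-45:x+45],(400,400),interpolation=cv2.INTER_CUBIC),cv2.resize(s[90:290,140:340],(400,400))]))
E
```

```text
clock: 42.63
eef_pos: [0.6381, 0.1627, 0.2146]
tool_rot: [0.92, 0.392, 0.007, 0.001]
ft_force: [0.4, 0.1, 0.2]
grip_width: 0.0656
clock: 43.22
eef_pos: [0.5333, 0.0613, 0.2042]
tool_rot: [0.692, 0.721, -0.001, -0.0]
ft_force: [-0.3, 1.1, 0.7]
grip_width: 0.0852
43.3667 [0.53385398 0.06186285 0.20400236] [ 0.49782162 -0.3225448   0.14563026]
[365.34226409  78.40629126]
[ 0.6255 -0.0308] [0.0185 0.0492] 94.9
[ 0.6276 -0.1148] [0.0246 0.0486] 88.0
top
[ 0.6362 -0.0311] [0.0251 0.0486] 88.8
[ 0.6336 -0.1164] [0.0251 0.0487] 88.8
[ 0.5861 -0.3456] [0.0256 0.0482] 88.8
[ 0.4941 -0.3474] [0.0254 0.0485] 91.0
```

View pics/f1.png

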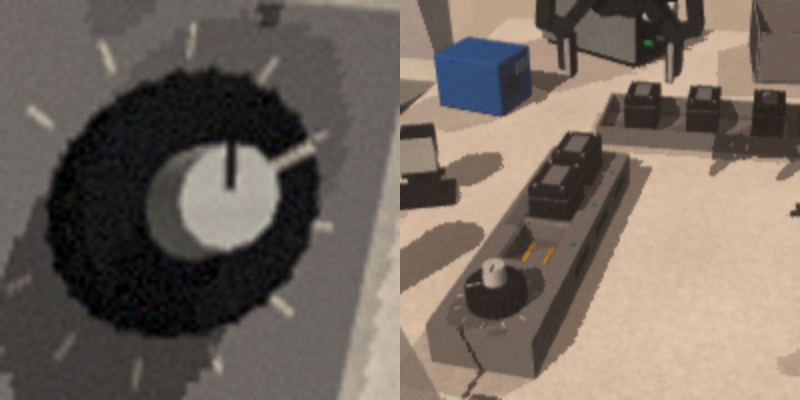

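The knob's pointer still points along +y. Check the ring's rotation and knob pointer numerically from the before and after pictures.

```bash
python3 - <<'E'
from h import *
a=np.load("m9.npy"); T=np.eye(4); T[:3,:3]=a[1]; T[:3,3]=np.diag(a[2]); m9=dict(K=a[0],T=T)
m=bot.camera_model("wrist"); c=np.array([.6357,.162])
ang=lambda v:np.degrees(np.arctan2(v[1],v[0]))
# before: w9 ; find bright line px in ring annulus by polar sampling at z=.07
im9=cv2.imread("pics/w9.png"); imn=bot.camera("wrist"); m=bot.camera_model("wrist"); cv2.imwrite("pics/w12.png",imn)
def prof(mm,im,r0,r1,z):
    g=cv2.cvtColor(im,cv2.COLOR_BGR2GRAY).astype(np.float32); th=np.radians(np.arange(0,360,2.)); s=0
    for r in np.linspace(r0,r1,6):
        p=proj(mm,np.c_[c[0]+r*np.cos(th),c[1]+r*np.sin(th),np.full(len(th),z)]).astype(np.float32)
        s=s+cv2.remap(g,p[:,:1],p[:,1:],cv2.INTER_LINEAR)[:,0]
    return s/6
for n,mm,im in(("before",m9,im9),("after",m,imn)):
    r=prof(mm,im,.019,.026,.0702); k=prof(mm,im,.004,.009,.0885)
    i=np.argsort(r)[-8:]; j=np.argsort(k)[:6]; print(n,"ring",sorted(i*2),r[i].round(),"knob",sorted(j*2),k[j].round())
E
```

```text
before ring [np.int64(142), np.int64(144), np.int64(146), np.int64(148), np.int64(150), np.int64(152), np.int64(154), np.int64(156)] [ 34.  35.  67.  73. 129. 134. 177. 178.] knob [np.int64(90), np.int64(92), np.int64(94), np.int64(96), np.int64(98), np.int64(100)] [65. 71. 76. 81. 93. 93.]
after ring [np.int64(10), np.int64(22), np.int64(24), np.int64(26), np.int64(28), np.int64(30), np.int64(32), np.int64(34)] [ 30.  35.  47.  68.  99. 115. 139. 145.] knob [np.int64(86), np.int64(88), np.int64(90), np.int64(92), np.int64(94), np.int64(96)] [37. 40. 42. 47. 59. 61.]
```

The ring turned about 120°, which matches the tool's turn up to the jump in moment. The knob pointer is unchanged within measurement. The robot is clear of everything, so I'm handing in.

```bash
python3 -c "
from workcell import bot
print(bot.get_obs()['clock']); print(bot.job_done())"
```

```text
43.4167
the job is handed in; nothing more can be done
None
```

I hefted all five cases, sorted them, turned the outer ring to its end stop, and handed the job in at 43.4 s. No verdict was reported.

- **Sorting:** E and D weighed about 5.6 N and 4.5 N on the wrist, so I plugged them into bay2 and bay1. A, B and C weighed about 0.6 to 1.1 N, so I stood them in the tray. B was knocked aside during the run; I found it again and placed it.
- **Final checks on the cases:** The two plugged cases measured 84 mm apart and level, as expected. In the side view all three tray cases stood upright inside the tray. The last top view measured only two of those three; the third (C) was not picked up.
- **Ring:** The moment about the ring's axis jumped from about -0.06 to over 1 N m, which I took as the end stop. The white line turned about 120°, which agrees with how far the tool turned. I could not read the ring's angle directly.
- **Inner knob:** Its pointer read within about 4° of its first direction (under 1 mm at the mark), within my measuring error.
- **Disagreements:**
  - The fingertips sat about 30 mm farther back than the stated tool frame. My first grasp closed on nothing above case E, so I lowered the grasp height for everything after that.
  - E and D rubbed the +x wall of their bays on the way in (4 to 8 N sideways), so I nudged both in -x.
  - D still pressed down at 6 to 7 N just before release.

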